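# Tip a tall canister over a bar into a drain rack

### The arm

A 6-joint arm with a two-finger parallel gripper is mounted at the origin on the work surface. World frame = base frame: x ahead of the robot, y to its left, z up, the work surface at z = 0. Lengths are in m, angles in degrees, forces in N, time in s.
With the tool pointing down it reaches from about 0.35 to 0.8 m from the base axis. Payload 7.3 kg.
Tool frame: the origin (TCP) lies at the very end of the fingers, on their centre line; the grasp point (between the pads) lies 19 mm behind it; x points along the fingers, y is the direction in which the jaws open and shut, and the axes are right-handed (so a half turn about x gives the same grasp; the last joint's range is limited). The gripper opens to 85 mm and grips with 20 to 120 N. Pads are 22 mm wide; open, the fingers measure 114 mm over their backs; the gripper's body (76 mm by 85 mm) begins 54 mm behind the grasp point. The pads swing forward as they close: fully open they stand 13 mm farther back than shut.
Start: joints at [67.838, 19.595, 87.324, -0, 73.075, -8.365], TCP at [0.125, 0.51, 0.231] pointing down, gripper open.
Joint ranges: [-145.02, 145.02], [-44.19, 115.74], [2.07, 154.8], [-57.11, 237.11], [16.16, 152.29], [-177.93, 177.93]. Speed limits (degrees/s): [147.25, 147.25, 180, 180, 180, 180].

### API

Orientations are given as [roll, pitch, yaw] about the fixed x, y, z axes, in that order (R = Rz(yaw) Ry(pitch) Rx(roll)).
In Python, from rig import get_obs, grab_frame, finish_job gives the robot as it stands. The module is installed in compiled form; this text tells all that it offers.
- The arm moves only by the tool send_rows, never from a script. Its argument "targets" is a list that holds one entry, the list of rows, each a list of 7 numbers: the shift along the tool's x, y, z in mm, then the turn, a rotation vector about the tool's x, y, z in rad, then the opening, from 0 (shut) to 1 (fully open). A call has 1 to 20 rows; each row is the pose to reach, as a shift and turn from the pose measured when the call began, along the tool's axes at that moment; what a row does not reach only later rows make up. A row lasts 1/10 s, in which the tool goes at most 50 mm and 8.59 degrees, less where a joint would pass 70% of its speed; a pose out of reach is approached as far as the arm can. A call with a gripper value outside its range is refused whole. The fingers move at their own pace and stop on an object; the grip force is fixed at half the most. Time passes only in rows, so rows that repeat a pose let the fingers close. It gives the time, the measured TCP pose, the force and the opening at its end, in the units of the state.
- get_obs(): the state, without advancing time (a new reading comes with each control period).
- grab_frame(name): name is "scene" or "top"; returns a dict with "img" (480x640x3 uint8, blue, green, red), "intrinsics" (3x3 intrinsics, pixels), "position" and "orientation" of the camera in the world. Camera axes: x right, y down, z forward; pixel columns grow to the right and rows downward; lengths in m; the calibration is good to about 2 mm. A picture is of the moment at which its call begins. There is no depth.
- finish_job(): hands the job in, once; it reports no verdict.
The state is a dict: "clock": time; "joint_pos": joint angles; "joint_velocities": joint speeds; "effort": joint torques, N m; "ee_pos": TCP position; "orientation": TCP orientation; "wrist_force": force on the tool from outside, world axes, zero at the start; "wrist_torque": the same for the moment, N m; "grip_width": opening from 0.0 (shut) to 1.0 (fully open).
Only numpy, scipy, OpenCV 4.12 (cv2) and the standard library are available. Lean on these libraries where they do the work, as an engineer would, in place of code of your own. Each camera call takes 0.05 s, during which the arm holds its last target.

### The job

Set the rinsed tall square canister to drain, mouth down in the sloping drain rack. First lean it on the rack's bar with its foot still on the bench and let go, so that it rests there half tipped; then take hold of it again in its lower half and lift the foot to finish the tip over the bar. Push it down the slope between the converging guides until its mouth is fully home against the end stop and leave it lying there; do not let the canister fall down flat on the bench, and do not shift the other lab ware.

Things in the scene. Friction and masses are not known exactly. Their poses are not given: they have to be found in the camera images.
- canister: tall square hollow canister of dull aluminium, 56 x 56 mm outside, 200 mm tall, 3 mm walls, flat closed foot, open mouth; stands loose and upright at the start; 0.28 to 0.46 kg, weight centred about 95 mm above the foot. Origin: centre of the underside of the foot; z runs along it from foot to mouth; x and y are square to its side faces
- mouth (a point): centre of the canister's open mouth, on its axis 200 mm from the foot, in the plane of the rim
- foot (a point): centre of the underside of the canister's foot (same point as the canister's origin)
- rack: fixed steel drain rack over a white drip tray. Origin on the bench right below the middle of its leaning bar; x points (level) in the tipping direction, from the bar to the end stop; y runs along the bar; z up. Two legs 8 mm wide stand under the bar, 75 mm to either side of its middle
- bed_top (a point): middle of the top of the sloping bed, where its plane touches the bar. From here the bed (three flat ribs) slopes down along the rack's x at 25 degrees below level. Distances down the slope are measured from this point
- guides_mid (a point): point on the bed plane midway between the two steel guides, 87 mm down the slope. The guides run from 20 to 155 mm down the slope and stand 36 mm above the bed; the gap between them narrows evenly from 96 mm to 60 mm
- bar: the ledge: level round steel bar, 12 mm diameter, 160 mm long, fixed across the high end of the rack. Origin at its middle, on its centre line, 104 mm above the bench (so its top is at 110 mm); y runs along it
- home (a point): point where the centre of the canister's mouth comes to lie when it is fully home: 28 mm above the bed plane, in the plane of the end stop's face, midway between the guides. The end stop is a cross plate square to the bed, its face 155 mm down the slope, 24 mm high above the bed; with the canister home its foot end sticks out 45 mm past the bar
- dish: single closed clear culture dish, 90 mm across, 17 mm high, loose bystander; origin at the centre of its underside
- dish_stack: stack of three clear culture dishes (one solid piece), 90 mm across, 51 mm high, loose bystander; origin at the centre of its underside
- dish_far: another single clear culture dish, 90 mm across, 17 mm high, loose bystander; origin at the centre of its underside
- flask: conical glass flask with a foil cap, 82 mm across the foot, 131 mm high, loose bystander; origin at the centre of its underside
- jug: open white plastic beaker, about 100 mm across, 125 mm high, loose bystander; origin at the centre of its underside
- burner: gas burner, round foot 84 mm across, slim tube 130 mm high, loose bystander; origin at the centre of its underside
- loop_jar: glass jar 72 mm across, 120 mm high, with thin wire loops standing in it to 190 mm, loose bystander; origin at the centre of its underside
Not all that is in view belongs to the job. What is shaped like the canister but red is not meant.

How it is judged (in metres and radians):
On the way, in this order (a step that is already met when the one before it is completed fails the run):
1. the canister rests half tipped, leaning on the bar with its foot on the bench, let go by the robot (angle between canister's own z axis and vertical between 0.35 and 1.2 rad and contact force between canister and bar above 0.1 N and height (world z) of foot below 0.035 m and contact force between the fingers and canister below 0.05 N and linear speed of canister below 0.02 m/s), for 0.3 s.
2. the still half-tipped canister is taken or pushed by the fingers in its lower half (contact force between the fingers and canister above 1 N and z of the grasp point in the frame of canister below 0.1 m and angle between canister's own z axis and vertical between 0.35 and 1.4 rad), for 0.1 s.
At the end, for the whole second after the job is handed in: The canister lies at rest, released, on the bar and the sloping bed, mouth down the slope: its axis 19 to 31 degrees below level and within 6 degrees of square to the bar, the centre of its mouth within 10 mm of the home point at the end stop (distance between mouth and home below 0.01 m and angle between canister's own z axis and vertical between 1.9 and 2.12 rad and angle between the z axis of canister and the y axis of bar, either way round above 1.47 rad and linear speed of canister below 0.01 m/s and angular speed of canister below 0.05 rad/s and contact force between the fingers and canister below 0.05 N); the robot touches nothing.
It fails at once if the canister lies flat on the bench (angle between canister's own z axis and vertical above 1.35 rad and height (world z) of each of canister, mouth below 0.045 m).
It fails at once if another piece of lab ware shifted by more than 30 mm (distance of any of dish, dish_stack, dish_far, flask, jug, burner, loop_jar from where it was at the start of the episode above 0.03 m).
It also fails if it takes over 70 s, if anything falls off the work surface, if the arm or the gripper's body presses on something with over 40 N, if the wrist force passes 120 N, or if a joint passes its speed limit or range.

## Working session

There is one attempt and no reset: what is moved stays moved. The work goes in short steps, Python scripts to look and compute and a tool call to move; the robot and the scene stay as the last step left them, time stands still between calls to the robot, and variables do not carry over. Pictures are saved under pics/ and viewed, and the job is handed in when it is done.

Besides the shell and the picture viewer there is one more tool, called as a command line: name --argument value ..., lists and objects as JSON in quotes. send_rows: Moves the arm, as the interface text tells. Its arguments: {"type":"object","properties":{"targets":{"type":"array"}},"required":["targets"]}

```bash
mkdir -p pics; python3 - <<'E'
from rig import *
import cv2
print(get_obs())
for n in("scene","top"):
    f=grab_frame(n); cv2.imwrite(f"pics/{n}0.png",f["img"]); print(n,f["intrinsics"],f["position"],f["orientation"])
E
```

```text
{'clock': 0.0, 'joint_pos': array([ 6.78385148e+01,  1.96375927e+01,  8.73772292e+01, -1.86460809e-03,
        7.30748035e+01, -8.36718163e+00]), 'joint_velocities': array([-0.05036213, -0.01480032,  0.04214144,  0.01296141, -0.13501617,
        0.0094334 ]), 'effort': array([ 4.90595357e-04, -4.33682799e+01, -2.46008205e+01, -1.36745566e-04,
        7.79443304e-03,  9.56576343e-06]), 'ee_pos': array([0.12503164, 0.50947972, 0.23061549]), 'orientation': array([ -97.22750023,   89.91035677, -111.0212596 ]), 'wrist_force': array([-0.30502174,  0.52338533,  0.23945389]), 'wrist_torque': array([-0.0545449 ,  0.03607955, -0.04400473]), 'grip_width': 1.002165701971482}
scene [[475.00400613   0.         328.46679874]
 [  0.         475.00400613 237.77640993]
 [  0.           0.           1.        ]] [ 1.0674621  -0.56031124  0.99841957] [-140.17461783   -0.78001685   46.95775072]
top [[458.64879971   0.         323.87620811]
 [  0.         458.64879971 243.54826718]
 [  0.           0.           1.        ]] [ 0.42864624 -0.05647331  1.19051869] [-173.17683265   -0.98647709  -88.42200391]
```

View pics/scene0.png

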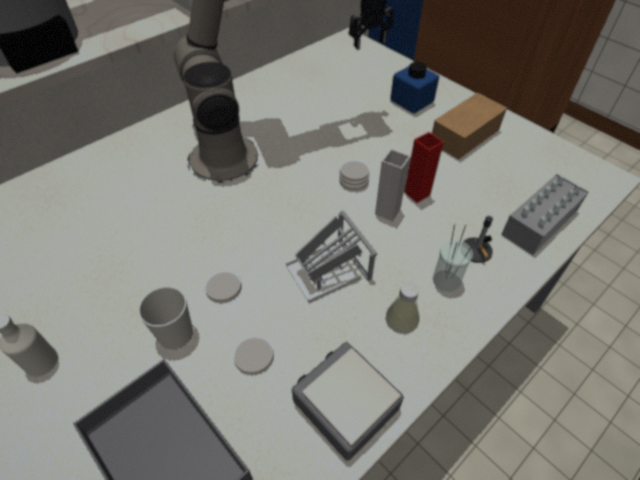

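View pics/top0.png

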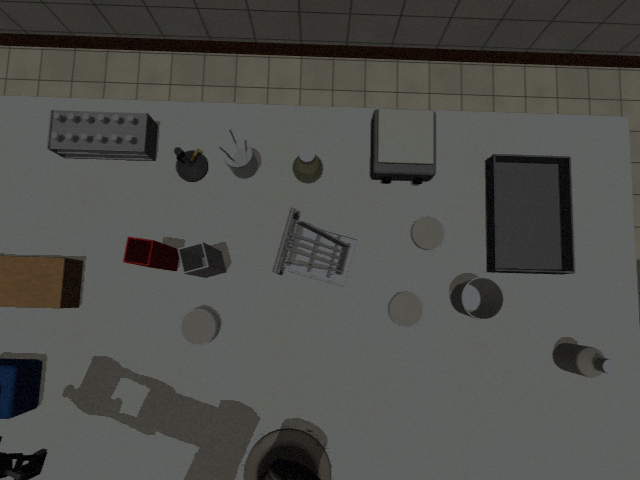

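The scene view shows the canister at about (392,186), beside the red decoy, with the rack at (335,255). In the top view the canister is at (205,260) and the bar runs from (296,210) to (278,272), so it tips toward image right (world −y). I'll zoom in next.

```bash
python3 - <<'E'
import cv2
t=cv2.imread("pics/top0.png"); s=cv2.imread("pics/scene0.png")
cv2.imwrite("pics/t1.png",cv2.resize(cv2.convertScaleAbs(t[195:295,165:365],alpha=1.6),None,fx=4,fy=4,interpolation=2))
cv2.imwrite("pics/s1.png",cv2.resize(cv2.convertScaleAbs(s[140:310,275:450],alpha=1.4),None,fx=3.5,fy=3.5,interpolation=2))
E
```

```text
(no output)
```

View pics/t1.png

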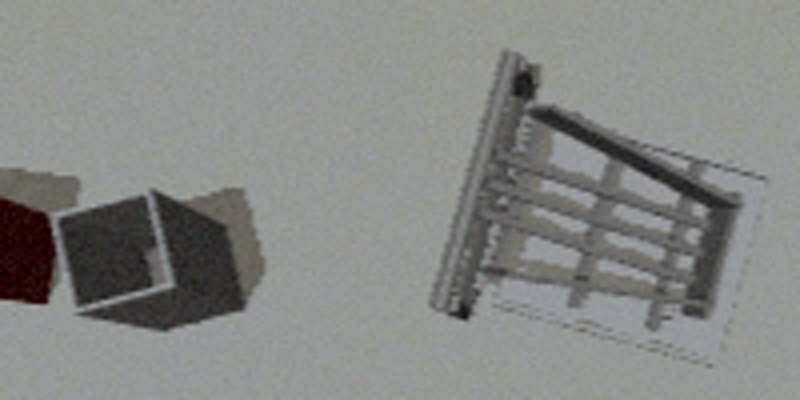

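View pics/s1.png

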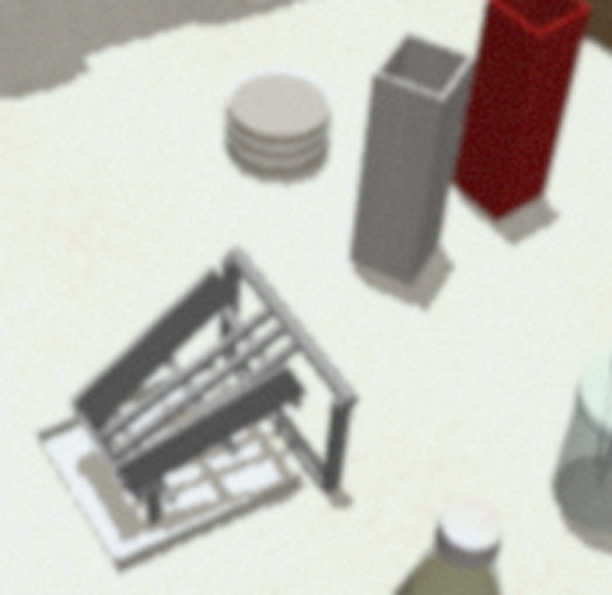

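```bash
cat >h.py <<'E'
import numpy as np
from scipy.spatial.transform import Rotation as Ro
K={"scene":(np.array([[475.00400613,0,328.46679874],[0,475.00400613,237.77640993],[0,0,1]]),np.array([1.0674621,-0.56031124,0.99841957]),[-140.17461783,-0.78001685,46.95775072]),
"top":(np.array([[458.64879971,0,323.87620811],[0,458.64879971,243.54826718],[0,0,1]]),np.array([0.42864624,-0.05647331,1.19051869]),[-173.17683265,-0.98647709,-88.42200391])}
def ray(n,px):
    k,p,o=K[n]; R=Ro.from_euler('xyz',o,degrees=True).as_matrix()
    return p,R@np.linalg.inv(k)@np.array([px[0],px[1],1.])
def onz(n,px,z):
    p,d=ray(n,px); return p+d*(z-p[2])/d[2]
def proj(n,X):
    k,p,o=K[n]; R=Ro.from_euler('xyz',o,degrees=True).as_matrix()
    c=k@(R.T@(np.array(X)-p)); return c[:2]/c[2]
def tri(a,b):
    A=[];B=[]
    M=np.zeros((3,3));v=np.zeros(3)
    for n,px in(("top",a),("scene",b)):
        p,d=ray(n,px);d=d/np.linalg.norm(d);P=np.eye(3)-np.outer(d,d);M+=P;v+=P@p
    return np.linalg.solve(M,v)
T=lambda x,y:(165+(x+.5)/4-.5,195+(y+.5)/4-.5)
S=lambda x,y:(275+(x+.5)/3.5-.5,140+(y+.5)/3.5-.5)
E
python3 - <<'E'
from h import *
np.set_printoptions(precision=4,suppress=True)
c=[onz("top",T(*p),.2) for p in((57,215),(150,191),(173,288),(80,312))]
for i in range(4):print(c[i],np.linalg.norm(c[i]-c[i-1]), np.degrees(np.arctan2(*(c[i]-c[i-1])[1::-1])))
print("mouth top",np.mean(c,0))
d=[onz("scene",S(*p),.2) for p in((408,35),(471,58),(440,101),(375,76))]
for i in range(4):print(d[i],np.linalg.norm(d[i]-d[i-1]),np.degrees(np.arctan2(*(d[i]-d[i-1])[1::-1])))
print("mouth scene",np.mean(d,0))
for p in((164,331),(244,310),(226,226)):print("foot top",onz("top",T(*p),0))
for p in((351,261),(407,285),(437,247)):print("foot scene",onz("scene",S(*p),0))
a,b=onz("top",T(511,53),.107),onz("top",T(440,308),.107)
print("bar top",a,b,(a+b)/2,np.linalg.norm(a-b),np.degrees(np.arctan2(*(a-b)[1::-1])))
a,b=onz("scene",S(233,251),.107),onz("scene",S(351,400),.107)
print("bar scn",a,b,(a+b)/2,np.linalg.norm(a-b),np.degrees(np.arctan2(*(a-b)[1::-1])))
E
```

```text
[0.5278 0.2427 0.2   ] 0.054264455827291246 16.793332041981945
[0.5424 0.1935 0.2   ] 0.05132314727690738 -73.55799354838075
[0.4902 0.178  0.2   ] 0.05439471528098724 -163.5335150608253
[0.4759 0.227  0.2   ] 0.051013819177087645 106.29456619986668
mouth top [0.5091 0.2103 0.2   ]
[0.4803 0.2259 0.2   ] 0.053921778986002866 105.8752743493333
[0.5288 0.2409 0.2   ] 0.05078547400986904 17.17247000839254
[0.5446 0.1887 0.2   ] 0.05445252212169023 -73.15400829954112
[0.4951 0.174  0.2   ] 0.05169876028456765 -163.43007917308182
mouth scene [0.5122 0.2074 0.2   ]
foot top [0.4747 0.2296 0.    ]
foot top [0.4897 0.1789 0.    ]
foot top [0.5439 0.1934 0.    ]
foot scene [0.4937 0.176  0.    ]
foot scene [ 0.5423  0.1903 -0.    ]
foot scene [0.5307 0.24   0.    ]
bar top [0.6427 0.0064 0.107 ] [0.4887 0.0427 0.107 ] [0.5657 0.0245 0.107 ] 0.15824077314401153 -13.275225361005996
bar scn [0.49   0.0403 0.107 ] [0.6436 0.0035 0.107 ] [0.5668 0.0219 0.107 ] 0.15793884106454556 166.5199368510401
```

```bash
cat >>h.py <<'E'
np.set_printoptions(precision=4,suppress=True)
ANG=np.radians(-103.45)
RX=np.array([np.cos(ANG),np.sin(ANG),0]); BY=np.array([-RX[1],RX[0],0]); Z=np.array([0,0,1.])
C=np.array([.5663,.0232,.104])
BED=C+.006*(np.sin(np.radians(25))*RX+np.cos(np.radians(25))*Z)
SL=np.cos(np.radians(25))*RX-np.sin(np.radians(25))*Z; NB=np.sin(np.radians(25))*RX+np.cos(np.radians(25))*Z
HOME=BED+.155*SL+.028*NB
def rows(tcp,xdir,ydir,n,o=None,hold=0,grip=1):
    from rig import get_obs
    o=o or get_obs(); R0=Ro.from_euler('xyz',o['orientation'],degrees=True); 
    x=xdir/np.linalg.norm(xdir); y=ydir-x*(ydir@x); y/=np.linalg.norm(y)
    R1=Ro.from_matrix(np.c_[x,y,np.cross(x,y)])
    sh=R0.inv().apply(np.array(tcp)-o['ee_pos'])*1000; rv=(R0.inv()*R1).as_rotvec()
    print("shift",sh.round(1),"rv",rv.round(4),"ang",np.degrees(np.linalg.norm(rv)).round(1))
    for i in range(1,n+1):
        print(list((sh*i/n).round(1))+list((rv*i/n).round(3))+[grip])
    return sh,rv
E
python3 - <<'E'
from h import *
import cv2
from rig import *
t=cv2.imread("pics/top0.png"); s=cv2.imread("pics/scene0.png")
for n,im in(("top",t),("scene",s)):
    im=cv2.resize(im,None,fx=4,fy=4,interpolation=2)
    for h in(0,.036):
      for sd in(-1,1):
        q=[BED+d*SL+sd*w*BY+h*NB for d,w in((.02,.048),(.155,.03))]
        a,b=[tuple(((proj(n,p)+.5)*4-.5).astype(int)) for p in q]; cv2.line(im,a,b,(0,0,255),1)
    for p in(BED,HOME,C+.08*BY,C-.08*BY):cv2.circle(im,tuple(((proj(n,p)+.5)*4-.5).astype(int)),4,(0,255,0),1)
    x,y=(proj(n,BED+.08*SL)*4).astype(int)
    cv2.imwrite(f"pics/chk_{n}.png",im[y-200:y+200,x-240:x+240])
o=get_obs(); print(Ro.from_euler('xyz',o['orientation'],degrees=True).as_matrix(),RX,BY,HOME)
y=np.array([np.cos(np.radians(16.55)),np.sin(np.radians(16.55)),0])
for sg in(1,-1):rows([.511,.209,.24],-Z,sg*y,1,o)
E
```

```text
[[-0.0005  0.2385  0.9711]
 [-0.0013  0.9711 -0.2385]
 [-1.     -0.0014 -0.0002]] [-0.2326 -0.9726  0.    ] [ 0.9726 -0.2326  0.    ] [ 0.5303 -0.1274  0.0693]
shift [  -9.1 -199.8  446.5] rv [1.0412 0.0005 0.0014] ang 59.7
[np.float64(-9.1), np.float64(-199.8), np.float64(446.5), np.float64(1.041), np.float64(0.001), np.float64(0.001), 1]
shift [  -9.1 -199.8  446.5] rv [-2.1004 -0.0016  0.0006] ang 120.3
[np.float64(-9.1), np.float64(-199.8), np.float64(446.5), np.float64(-2.1), np.float64(-0.002), np.float64(0.001), 1]
```

View pics/chk_top.png

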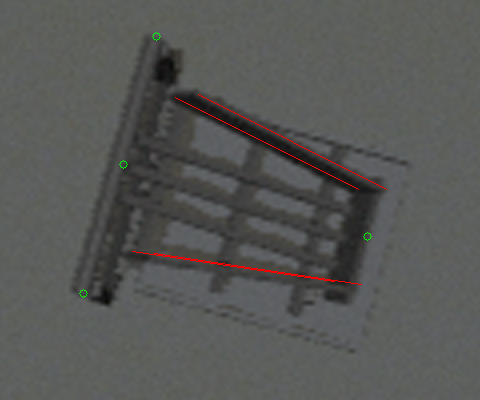

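View pics/chk_scene.png

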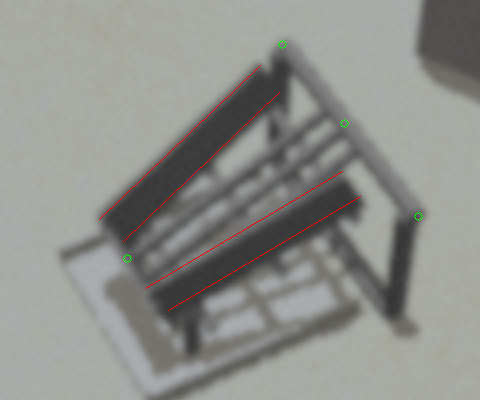

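The reprojected rack lines match both pictures to within 1–2 mm, so the frames are usable. I'll move above the canister now.

send_rows --targets '[[[-10,-20,45,0.1,0,0,1],[-19,-40,90,0.2,0,0,1],[-19,-60,134,0.31,0,0,1],[-19,-80,178,0.42,0,0,1],[-19,-100,223,0.52,0,0,1],[-19,-120,268,0.62,0,0,1],[-19,-140,312,0.73,0,0,1],[-19,-160,357,0.83,0,0,1],[-19,-180,402,0.94,0,0,1],[-19,-195,435,1.02,0,0,1],[-19,-200,446.5,1.041,0,0,1],[-19,-200,446.5,1.041,0,0,1],[-19,-200,446.5,1.041,0,0,1]]]'

```text
clock: 1.4
ee_pos: [0.51, 0.2095, 0.2495]
orientation: [-77.9, 89.9, -151.2]
wrist_force: [-1.0, 0.2, 0.2]
grip_width: 1.001
```

```bash
python3 - <<'E'
from h import *
import cv2
from rig import *
f=grab_frame("scene")["img"];cv2.imwrite("pics/s2.png",cv2.resize(f[60:300,240:540],None,fx=2.5,fy=2.5))
o=get_obs();print(o['clock'],o['joint_pos'],o['ee_pos'])
y=np.array([np.cos(np.radians(16.55)),np.sin(np.radians(16.55)),0])
rows([.511,.209,.146],-Z,y,1,o)
E
```

```text
1.45 [14.429  21.6646 81.2329 -0.0345 77.1968 -2.2482] [0.5098 0.2099 0.2498]
shift [103.8   1.1   1.1] rv [0.0024 0.0005 0.0017] ang 0.2
[np.float64(103.8), np.float64(1.1), np.float64(1.1), np.float64(0.002), np.float64(0.001), np.float64(0.002), 1]
```

View pics/s2.png

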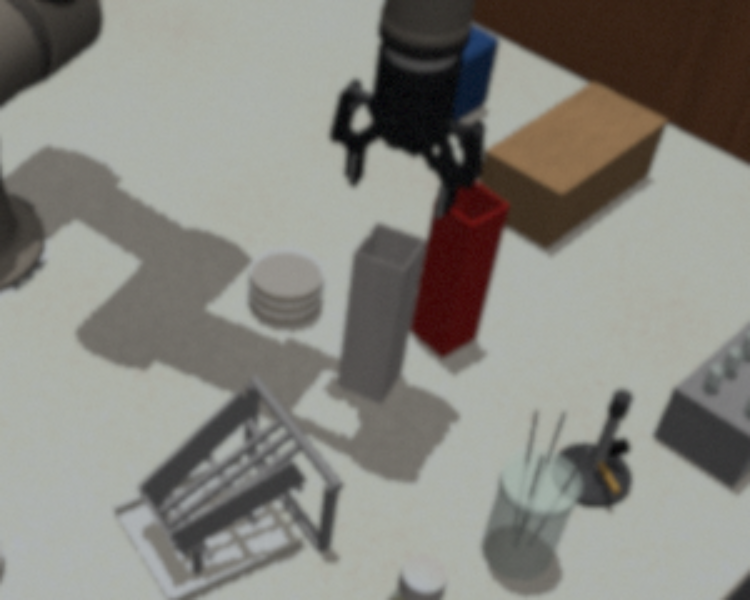

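send_rows --targets '[[[20,1,1,0,0,0,1],[40,1,1,0,0,0,1],[60,1,1,0,0,0,1],[80,1,1,0,0,0,1],[95,1,1,0,0,0,1],[102,1,1,0,0,0,1],[102,1,1,0,0,0,1],[102,1,1,0,0,0,0.8],[102,1,1,0,0,0,0.7],[102,1,1,0,0,0,0.6],[102,1,1,0,0,0,0.3],[102,1,1,0,0,0,0],[102,1,1,0,0,0,0],[102,1,1,0,0,0,0],[102,1,1,0,0,0,0]]]'

```text
clock: 2.95
ee_pos: [0.5112, 0.2093, 0.149]
orientation: [-1.4, 90.0, -74.7]
wrist_force: [-2.3, 0.2, 5.7]
grip_width: 0.647
```

```bash
python3 - <<'E'
from h import *
import cv2
from rig import *
for n in("scene","top"):
    f=grab_frame(n)["img"];cv2.imwrite(f"pics/{n}3.png",f)
s=cv2.imread("pics/scene3.png")[60:300,240:540]; t=cv2.imread("pics/top3.png")[180:340,90:290]
cv2.imwrite("pics/c3.png",np.hstack([cv2.resize(s,(400,320)),cv2.resize(t,(400,320))]))
o=get_obs();print(o)
E
```

```text
{'clock': 3.05, 'joint_pos': array([14.3212, 26.8712, 89.8094, -0.0272, 63.3193, -2.3478]), 'joint_velocities': array([-0.1072,  0.0174,  0.0546,  0.0009,  0.0021, -0.095 ]), 'effort': array([ -0.4346, -44.461 , -21.4389,  -0.1277,  -0.586 ,   0.0417]), 'ee_pos': array([0.5112, 0.2092, 0.1489]), 'orientation': array([ -2.1448,  89.9757, -75.4636]), 'wrist_force': array([-2.3354, -0.9668,  5.7273]), 'wrist_torque': array([0.0231, 0.3082, 0.0266]), 'grip_width': 0.6533332117788093}
```

View pics/c3.png

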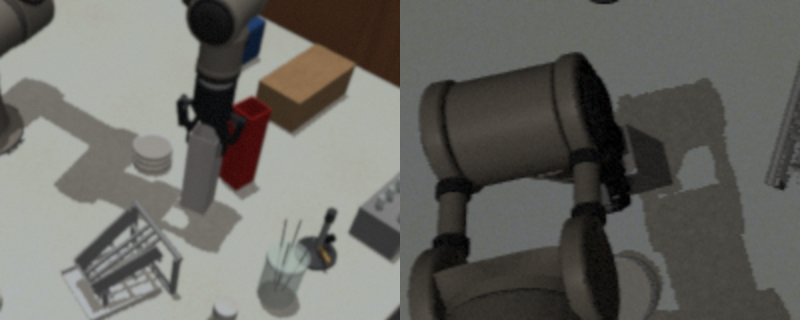

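```bash
cat >>h.py <<'E'
def can(phi,gap=.0,s=None,foot_h=None):
    """canister axes+foot for face at gap from bar; s=dist along face foot->contact, or foot edge height"""
    p=np.radians(phi); zc=np.sin(p)*RX+np.cos(p)*Z; xc=np.cos(p)*RX-np.sin(p)*Z
    c=C-(.006+gap)*xc
    if s is None: s=(c[2]-foot_h)/zc[2]
    P=c-s*zc
    return P-.028*xc,xc,zc,s
E
python3 - <<'E'
from h import *
from rig import *
o=get_obs()
F,xc,zc,s=can(30,.003,foot_h=.0); print(F,s)
T=F+.149*zc
print(T, T+.02*Z)
# intermediate upright: over F, lifted
rows(np.array([F[0],F[1],.179]),-Z,BY,1,o)
rows(T+.025*Z,-zc,BY,1,o)
E
```

```text
[0.5883 0.1153 0.014 ] 0.12528500841414877
[0.571  0.0428 0.143 ] [0.571  0.0428 0.163 ]
shift [-30.   46.9 112.1] rv [ 0.5259  0.0004 -0.0001] ang 30.1
[np.float64(-30.0), np.float64(46.9), np.float64(112.1), np.float64(0.526), np.float64(0.0), np.float64(-0.0), 1]
shift [-19.    9.5 176.6] rv [0.5137 0.5118 0.1376] ang 42.3
[np.float64(-19.0), np.float64(9.5), np.float64(176.6), np.float64(0.514), np.float64(0.512), np.float64(0.138), 1]
```

send_rows --targets '[[[-10,0,0,0,0,0,0],[-20,0,0,0,0,0,0],[-30,2,5,0.03,0,0,0],[-30,7,17,0.08,0,0,0],[-30,13,31,0.15,0,0,0],[-30,20,47,0.22,0,0,0],[-30,27,64,0.3,0,0,0],[-30,34,82,0.38,0,0,0],[-30,41,98,0.46,0,0,0],[-30,45,108,0.506,0,0,0],[-30,47,112,0.526,0,0,0],[-30,47,112,0.526,0,0,0],[-30,47,112,0.526,0,0,0]]]'

```text
clock: 4.35
ee_pos: [0.5881, 0.1155, 0.1788]
orientation: [-51.1, 90.0, -154.5]
wrist_force: [0.0, -1.0, -3.3]
grip_width: 0.649
```

```bash
python3 - <<'E'
from h import *
import cv2
from rig import *
f=grab_frame("scene")["img"];cv2.imwrite("pics/s4.png",cv2.resize(f[60:360,240:540],None,fx=2,fy=2))
o=get_obs();print(o['joint_pos'],o['ee_pos'],o['wrist_force'],o['grip_width'])
F,xc,zc,s=can(30,.003,foot_h=.0); T=F+.149*zc
rows(T+.025*Z,-zc,BY,12,o)
E
```

```text
[ 3.8218 29.8375 79.5147 -0.0149 70.678  17.2422] [0.588  0.1158 0.1788] [-0.0918 -0.585  -3.9834] 0.6452902714484267
shift [10.8  0.4 74.9] rv [0.0005 0.524  0.0006] ang 30.0
[np.float64(0.9), np.float64(0.0), np.float64(6.2), np.float64(0.0), np.float64(0.044), np.float64(0.0), 1]
[np.float64(1.8), np.float64(0.1), np.float64(12.5), np.float64(0.0), np.float64(0.087), np.float64(0.0), 1]
[np.float64(2.7), np.float64(0.1), np.float64(18.7), np.float64(0.0), np.float64(0.131), np.float64(0.0), 1]
[np.float64(3.6), np.float64(0.1), np.float64(25.0), np.float64(0.0), np.float64(0.175), np.float64(0.0), 1]
[np.float64(4.5), np.float64(0.2), np.float64(31.2), np.float64(0.0), np.float64(0.218), np.float64(0.0), 1]
[np.float64(5.4), np.float64(0.2), np.float64(37.4), np.float64(0.0), np.float64(0.262), np.float64(0.0), 1]
[np.float64(6.3), np.float64(0.2), np.float64(43.7), np.float64(0.0), np.float64(0.306), np.float64(0.0), 1]
[np.float64(7.2), np.float64(0.2), np.float64(49.9), np.float64(0.0), np.float64(0.349), np.float64(0.0), 1]
[np.float64(8.1), np.float64(0.3), np.float64(56.2), np.float64(0.0), np.float64(0.393), np.float64(0.0), 1]
[np.float64(9.0), np.float64(0.3), np.float64(62.4), np.float64(0.0), np.float64(0.437), np.float64(0.0), 1]
[np.float64(9.9), np.float64(0.3), np.float64(68.7), np.float64(0.0), np.float64(0.48), np.float64(0.001), 1]
[np.float64(10.8), np.float64(0.4), np.float64(74.9), np.float64(0.0), np.float64(0.524), np.float64(0.001), 1]
```

View pics/s4.png

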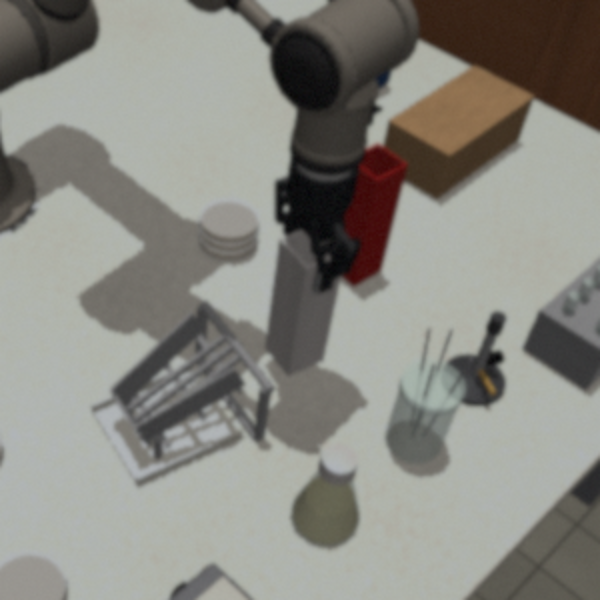

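send_rows --targets '[[[1,0,6,0,0.044,0,0],[2,0,12,0,0.087,0,0],[3,0,19,0,0.131,0,0],[4,0,25,0,0.175,0,0],[4,0,31,0,0.218,0,0],[5,0,37,0,0.262,0,0],[6,0,44,0,0.306,0,0],[7,0,50,0,0.349,0,0],[8,0,56,0,0.393,0,0],[9,0,62,0,0.437,0,0],[10,0,69,0,0.48,0,0],[11,0,75,0,0.524,0,0],[11,0,75,0,0.524,0,0],[11,0,75,0,0.524,0,0]]]'

```text
clock: 5.8
ee_pos: [0.5706, 0.0429, 0.168]
orientation: [-180.0, 60.1, 76.6]
wrist_force: [-0.1, 0.0, -2.7]
grip_width: 0.645
```

```bash
python3 - <<'E'
from h import *
import cv2
from rig import *
s=grab_frame("scene")["img"];t=grab_frame("top")["img"]
cv2.imwrite("pics/c5.png",np.hstack([cv2.resize(s[150:310,270:430],(400,400)),cv2.resize(t[180:340,210:370],(400,400))]))
o=get_obs();print(o['joint_pos'],o['ee_pos'],o['wrist_force'],o['grip_width'])
F,xc,zc,s=can(30,.003,foot_h=.0); T=F+.149*zc
rows(T,-zc,BY,1,o)
E
```

```text
[-19.5554  27.7106  92.4909  32.6027  67.0714 -21.1422] [0.5707 0.0434 0.1682] [-0.3995  0.0923 -4.1764] 0.6504961966067725
shift [21.6  0.4 13. ] rv [0.0017 0.001  0.0005] ang 0.1
[np.float64(21.6), np.float64(0.4), np.float64(13.0), np.float64(0.002), np.float64(0.001), np.float64(0.001), 1]
```

View pics/c5.png

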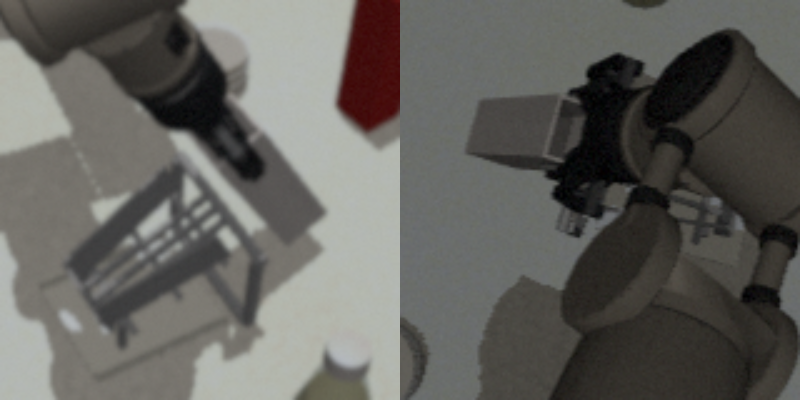

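send_rows --targets '[[[4,0,2,0,0,0,0],[8,0,5,0,0,0,0],[12,0,7,0,0,0,0],[15,0,9,0,0,0,0],[17,0,10,0,0,0,0],[19,0,11.5,0,0,0,0],[20,0,12,0,0,0,0],[20,0,12,0,0,0,0],[20,0,12,0,0,0,0]]]'

```text
clock: 6.8
ee_pos: [0.5707, 0.043, 0.145]
orientation: [179.9, 60.1, 76.6]
wrist_force: [-0.4, 0.6, -3.6]
grip_width: 0.648
```

```bash
python3 - <<'E'
from h import *
import cv2
from rig import *
s=grab_frame("scene")["img"];cv2.imwrite("pics/s6.png",cv2.resize(s[150:310,270:430],(600,600)))
t=grab_frame("top")["img"];cv2.imwrite("pics/t6.png",t)
o=get_obs();print(o['joint_pos'],o['ee_pos'],o['wrist_force'],o['grip_width'])
F,xc,zc,s=can(30,.003,foot_h=.0); T=F+.149*zc
rows(T,-zc,BY,1,o)
E
```

```text
[-19.6019  29.375   93.9182  33.3604  64.4772 -23.0355] [0.5708 0.043  0.1451] [-0.2498  0.9205 -3.4772] 0.6530790236227079
shift [1.8 0.2 1.1] rv [0.0018 0.001  0.0001] ang 0.1
[np.float64(1.8), np.float64(0.2), np.float64(1.1), np.float64(0.002), np.float64(0.001), np.float64(0.0), 1]
```

View pics/s6.png

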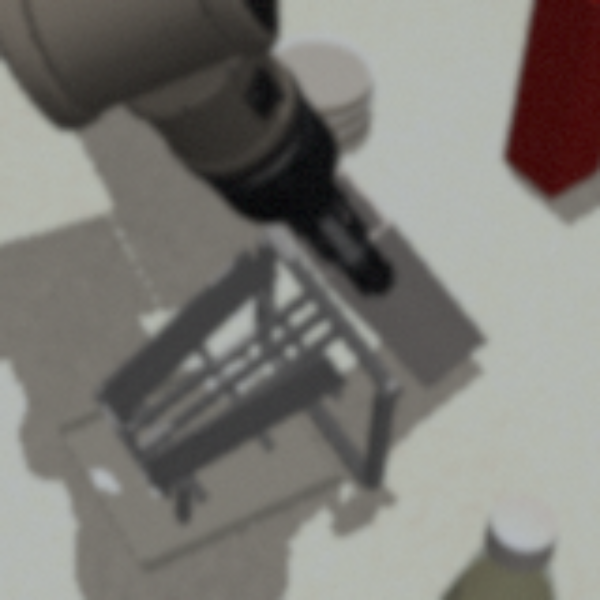

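send_rows --targets '[[[-0.5,0,0.9,0,0,0,0],[-1,0,1.7,0,0,0,0],[0,0,2.2,0,0,0,0],[1,0,2.8,0,0,0,0],[1,0,2.8,0,0,0,0],[1,0,2.8,0,0,0,0]]]'

```text
clock: 7.5
ee_pos: [0.5703, 0.0411, 0.1427]
orientation: [179.9, 60.1, 76.6]
wrist_force: [-0.1, 0.7, -3.8]
grip_width: 0.644
```

send_rows --targets '[[[0.9,0,0.5,0,0,0,0],[1.7,0,1,0,0,0,0],[1.7,0,1,0,0,0,0],[1.7,0,1,0,0,0,0]]]'

```text
clock: 7.9
ee_pos: [0.5704, 0.0411, 0.1416]
orientation: [179.8, 60.0, 76.5]
wrist_force: [-2.3, -3.0, 6.0]
grip_width: 0.649
```

send_rows --targets '[[[-0.5,0,0,0,0,0,0.68],[-0.5,0,0,0,0,0,0.72],[-0.5,0,0,0,0,0,0.78],[-0.5,0,0,0,0,0,0.85],[-0.5,0,0,0,0,0,1],[-0.5,0,0,0,0,0,1],[-0.5,0,0,0,0,0,1]]]'

```text
clock: 8.6
ee_pos: [0.5704, 0.0408, 0.142]
orientation: [179.8, 60.0, 76.5]
wrist_force: [0.2, -0.4, -0.0]
grip_width: 1.0
```

```bash
python3 - <<'E'
from h import *
import cv2
from rig import *
s=grab_frame("scene")["img"];cv2.imwrite("pics/s7.png",cv2.resize(s[150:310,270:430],(600,600)))
t=grab_frame("top")["img"];cv2.imwrite("pics/t7.png",cv2.resize(t[180:300,210:370],(800,600)))
o=get_obs();print(o['clock'],o['joint_pos'],o['ee_pos'],o['wrist_force'],o['grip_width'])
E
```

```text
8.7 [-19.847   29.6019  94.1182  33.4586  64.22   -23.5232] [0.5704 0.0408 0.142 ] [ 0.3604  0.5178 -0.7423] 0.9967904901790994
```

View pics/s7.png

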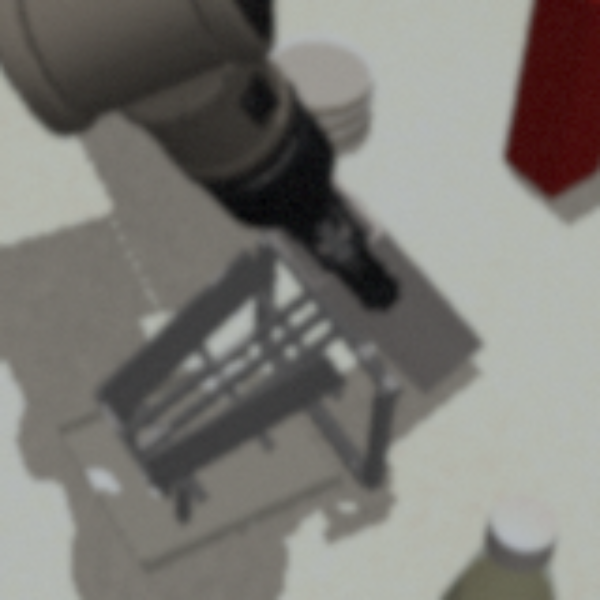

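View pics/t7.png

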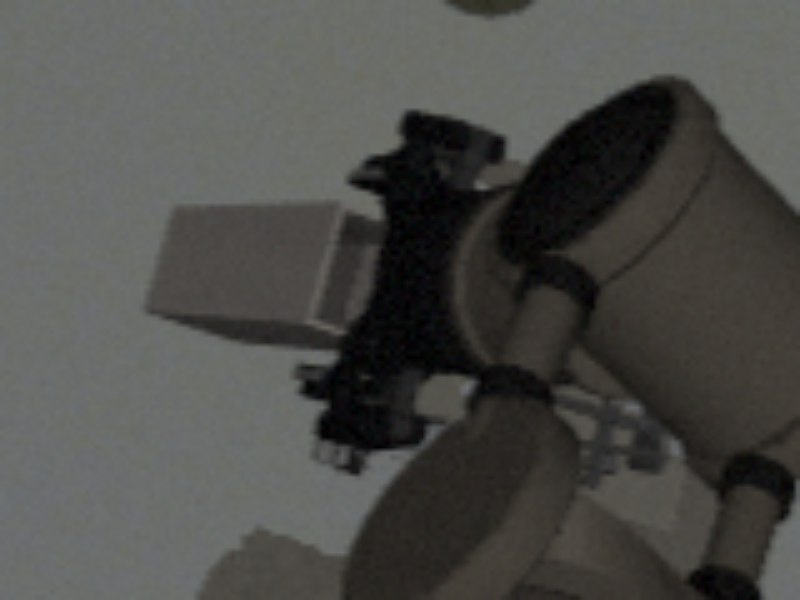

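The canister leans on its own and both fingers are clear of it. I'll back out along its axis.

send_rows --targets '[[[-5,0,0,0,0,0,1],[-15,0,0,0,0,0,1],[-30,0,0,0,0,0,1],[-50,0,0,0,0,0,1],[-70,0,0,0,0,0,1],[-90,0,0,0,0,0,1],[-110,0,0,0,0,0,1],[-130,0,0,0,0,0,1],[-130,0,0,0,0,0,1]]]'

```text
clock: 9.6
ee_pos: [0.5561, -0.024, 0.2575]
orientation: [179.2, 60.1, 75.9]
wrist_force: [0.5, 1.0, 0.5]
grip_width: 0.999
```

```bash
python3 - <<'E'
from h import *
import cv2
from rig import *
s=grab_frame("scene")["img"];cv2.imwrite("pics/s8.png",cv2.resize(s[150:310,270:430],(600,600),interpolation=2))
t=grab_frame("top")["img"];cv2.imwrite("pics/t8.png",cv2.convertScaleAbs(cv2.resize(t[180:300,210:370],(800,600),interpolation=2),alpha=1.5))
o=get_obs();print(o['clock'],o['joint_pos'],o['ee_pos'],o['wrist_force'],o['grip_width'])
E
```

```text
9.7 [-26.6523  22.7595  85.5334  29.5486  80.516  -20.5622] [ 0.5551 -0.0225  0.2548] [-0.2946  0.486  -0.4944] 1.0009866761463433
```

View pics/s8.png

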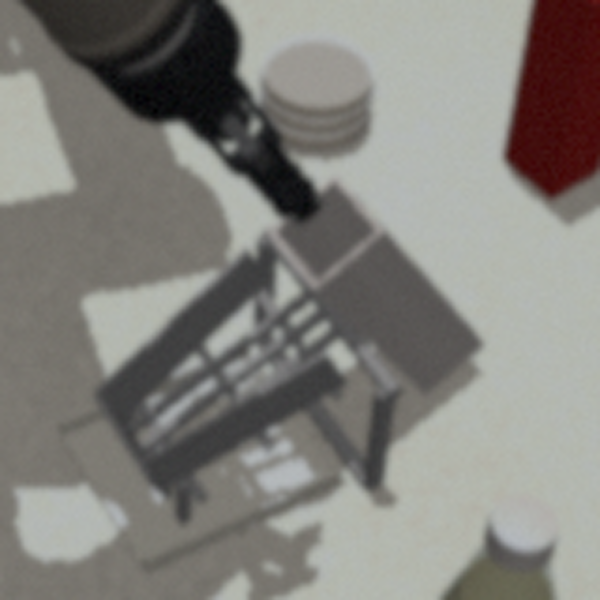

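View pics/t8.png

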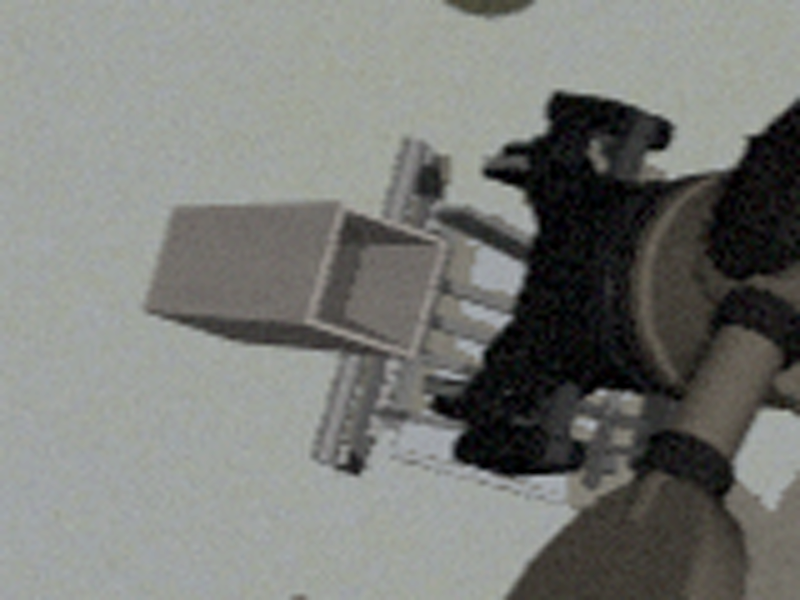

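```bash
python3 - <<'E'
from h import *
T8=lambda x,y:(210+(x+.5)/5-.5,180+(y+.5)/5-.5)
obs=[(343,202),(307,323),(442,239),(412,357),(173,207),(145,311)]
for phi in(29,30,31,32):
    F,xc,zc,s=can(phi,0,foot_h=0)
    pts=[F+.2*zc+a*.028*xc+b*.028*BY for a,b in((-1,1),(-1,-1),(1,1),(1,-1))]+[F-.028*xc+b*.028*BY for b in(1,-1)]
    print(phi,s,[ (proj("top",p)-T8(*q)).round(1).tolist() for p,q in zip(pts,obs)])
p=[onz("top",T8(*obs[i]),z) for i,z in((0,.201),(1,.201),(2,.173),(3,.173),(4,.028),(5,.028))]
for a in p:print(a,((a-C)@RX).round(4),((a-C)@BY).round(4))
E
```

```text
29 0.12223467736754189 [[-0.9, -0.6], [-0.7, -0.2], [1.4, -0.3], [0.7, 0.2], [2.3, 0.3], [1.8, 0.4]]
30 0.1235529576065799 [[-0.4, -0.4], [-0.2, -0.0], [1.7, -0.1], [1.0, 0.3], [1.5, 0.0], [1.0, 0.2]]
31 0.12493503702455973 [[0.1, -0.2], [0.3, 0.2], [1.9, 0.1], [1.3, 0.4], [0.7, -0.2], [0.2, -0.1]]
32 0.12638377006111398 [[0.5, -0.0], [0.7, 0.3], [2.1, 0.3], [1.5, 0.6], [-0.1, -0.5], [-0.7, -0.3]]
[0.5963 0.0309 0.201 ] -0.0144 0.0274
[0.5427 0.0443 0.201 ] -0.0151 -0.0279
[ 0.5856 -0.0116  0.173 ] 0.0294 0.0269
[ 0.532  -0.0001  0.173 ] 0.0306 -0.0279
[0.6203 0.1329 0.028 ] -0.1193 0.0271
[0.5663 0.1445 0.028 ] -0.118 -0.0282
```

```bash
cat >>h.py <<'E'
AL=18
def tool(phi,gap,s=None,foot_h=None,zg=.048,al=None,dx=0.,lat=0.):
    F,xc,zc,s=can(phi,gap,s,foot_h); a=np.radians(AL if al is None else al)
    t=np.cos(a)*xc-np.sin(a)*zc
    G=F+zg*zc+dx*xc+lat*BY
    return G+.019*t,t
E
python3 - <<'E'
from h import *
from rig import *
import cv2
o=get_obs()
t=cv2.imread("pics/top0.png");h=cv2.cvtColor(t,cv2.COLOR_BGR2HSV)
m=((h[...,0]<10)|(h[...,0]>170))&(h[...,1]>150)&(h[...,2]>35)
ys,xs=np.nonzero(m);print(xs.min(),xs.max(),ys.min(),ys.max())
for px in((124,262),(127,236),(158,241),(154,268)):print(onz("top",px,.2))
for px in((178,250),(176,271)):print(onz("top",px,0))
for al in(10,18,25):
    T,tt=tool(31,0,foot_h=0,al=al); print(al,T,tt,[T-b*tt for b in(.073,.11,.2,.3)])
T,tt=tool(31,0,foot_h=0)
rows(T-.11*tt,tt,BY,1,o)
rows(T-.11*tt,tt,-BY,1,o)
E
```

```text
124 165 237 269
[0.495 0.358 0.2  ]
[0.5514 0.356  0.2   ]
[0.5425 0.2886 0.2   ]
[0.4839 0.2931 0.2   ]
[0.5436 0.3051 0.    ]
[0.489  0.3067 0.    ]
10 [0.579  0.0761 0.0431] [-0.1755 -0.734  -0.6561] [array([0.5918, 0.1297, 0.091 ]), array([0.5983, 0.1569, 0.1153]), array([0.6141, 0.2229, 0.1743]), array([0.6316, 0.2963, 0.2399])]
18 [0.5794 0.078  0.0412] [-0.1526 -0.6381 -0.7547] [array([0.5905, 0.1245, 0.0963]), array([0.5962, 0.1481, 0.1242]), array([0.6099, 0.2056, 0.1922]), array([0.6252, 0.2694, 0.2676])]
25 [0.5798 0.0797 0.0398] [-0.1301 -0.5439 -0.829 ] [array([0.5893, 0.1195, 0.1003]), array([0.5941, 0.1396, 0.131 ]), array([0.6058, 0.1885, 0.2056]), array([0.6188, 0.2429, 0.2885])]
shift [200.7   0.1 -86.9] rv [ 0.001  -1.2384 -0.0023] ang 71.0
[np.float64(200.7), np.float64(0.1), np.float64(-86.9), np.float64(0.001), np.float64(-1.238), np.float64(-0.002), 1]
shift [200.7   0.1 -86.9] rv [-2.5576  0.0033 -1.8228] ang 179.9
[np.float64(200.7), np.float64(0.1), np.float64(-86.9), np.float64(-2.558), np.float64(0.003), np.float64(-1.823), 1]
```

```bash
sed -i 's/^AL=18/AL=20/' h.py; python3 - <<'E'
from h import *
from rig import *
o=get_obs()
rows(o['ee_pos']+[0,0,.05],np.array([0,.3,-1]),BY,1,o)
rows([.6,.18,.30],-Z,BY,1,o)
T,tt=tool(31,0,foot_h=0)
print(T-.11*tt)
rows(T-.11*tt,tt,BY,1,o)
E
```

```text
shift [-43.3   0.1 -25. ] rv [ 0.0098 -0.2388 -0.068 ] ang 14.2
[np.float64(-43.3), np.float64(0.1), np.float64(-25.0), np.float64(0.01), np.float64(-0.239), np.float64(-0.068), 1]
shift [  64.4   -3.2 -202.3] rv [ 0.0016 -0.5228 -0.0017] ang 30.0
[np.float64(64.4), np.float64(-3.2), np.float64(-202.3), np.float64(0.002), np.float64(-0.523), np.float64(-0.002), 1]
[0.5956 0.1458 0.1263]
shift [197.8   0.1 -85.8] rv [ 0.001  -1.2035 -0.0022] ang 69.0
[np.float64(197.8), np.float64(0.1), np.float64(-85.8), np.float64(0.001), np.float64(-1.204), np.float64(-0.002), 1]
```

send_rows --targets '[[[-15,0,-8,0,0,0,1],[-30,0,-17,0,0,0,1],[-43,0,-25,0,0,0,1],[-40,0,-40,0,-0.04,0,1],[-25,-1,-65,0,-0.11,0,1],[-8,-1,-93,0,-0.19,0,1],[10,-2,-120,0,-0.27,0,1],[28,-2,-147,0,-0.35,0,1],[46,-3,-175,0,-0.44,0,1],[60,-3,-196,0,-0.5,0,1],[64,-3,-202,0,-0.523,0,1],[64,-3,-202,0,-0.523,0,1]]]'

```text
clock: 10.9
ee_pos: [0.5995, 0.1816, 0.2984]
orientation: [-28.1, 89.9, -131.3]
wrist_force: [0.2, 0.3, -0.3]
grip_width: 0.997
```

```bash
python3 - <<'E'
from h import *
from rig import *
o=get_obs();print(o['clock'],o['joint_pos'],o['ee_pos'],o['wrist_force'])
T,tt=tool(31,0,foot_h=0)
rows(T-.11*tt,tt,BY,1,o)
E
```

```text
10.9 [ 9.8693 28.7645 62.486  -0.0488 88.8101 23.0389] [0.5995 0.1816 0.2984] [ 0.1886  0.3415 -0.2572]
shift [172.1   4.5  35.5] rv [ 0.0049 -0.6795 -0.0011] ang 38.9
[np.float64(172.1), np.float64(4.5), np.float64(35.5), np.float64(0.005), np.float64(-0.679), np.float64(-0.001), 1]
```

send_rows --targets '[[[10,0,0,0,-0.08,0,1],[26,1,2,0.001,-0.16,0,1],[44,1,5,0.002,-0.25,0,1],[64,2,9,0.002,-0.34,0,1],[86,2,14,0.003,-0.43,0,1],[108,3,20,0.003,-0.51,0,1],[130,3,26,0.004,-0.58,0,1],[150,4,31,0.005,-0.64,0,1],[165,4.5,34,0.005,-0.679,0,1],[172,4.5,35.5,0.005,-0.679,0,1],[172,4.5,35.5,0.005,-0.679,0,1],[172,4.5,35.5,0.005,-0.679,0,1]]]'

```text
clock: 12.1
ee_pos: [0.5961, 0.1449, 0.1276]
orientation: [0.2, 51.1, -103.4]
wrist_force: [-0.2, -0.2, 1.7]
grip_width: 0.997
```

```bash
python3 - <<'E'
from h import *
from rig import *
import cv2
s=grab_frame("scene")["img"];t=grab_frame("top")["img"]
cv2.imwrite("pics/c9.png",np.hstack([cv2.resize(s[100:320,250:470],(400,400)),cv2.resize(t[160:320,170:330],(400,400))]))
o=get_obs();print(o['clock'],o['joint_pos'],o['ee_pos'],o['wrist_force'])
T,tt=tool(31,0,foot_h=0)
rows(T,tt,BY,1,o)
E
```

```text
12.2 [ 21.6546  49.2582  62.0144 -31.0047  92.9795  40.3661] [0.5963 0.1454 0.1281] [ 0.0042 -0.3989 -0.6571]
shift [111.3  -1.   -1. ] rv [-0.0025 -0.0026 -0.0021] ang 0.2
[np.float64(111.3), np.float64(-1.0), np.float64(-1.0), np.float64(-0.002), np.float64(-0.003), np.float64(-0.002), 1]
```

View pics/c9.png

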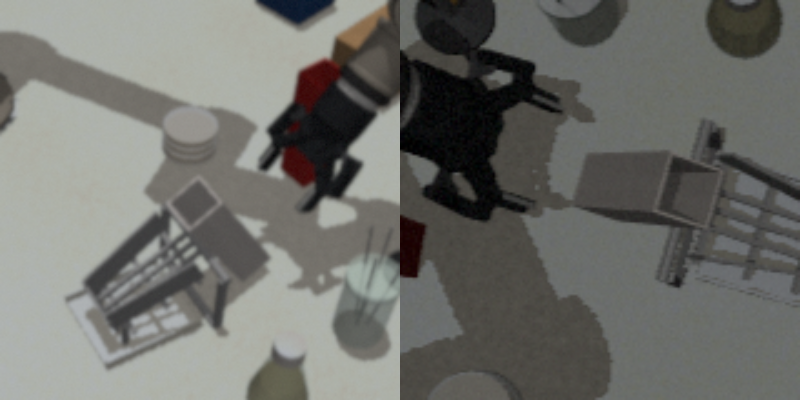

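send_rows --targets '[[[15,0,0,0,0,0,1],[35,-0.5,0,0,0,0,1],[55,-1,-1,0,0,0,1],[75,-1,-1,0,0,0,1],[92,-1,-1,0,0,0,1],[104,-1,-1,0,0,0,1],[110,-1,-1,0,0,0,1],[110,-1,-1,0,0,0,1]]]'

```text
clock: 13.0
ee_pos: [0.5797, 0.0789, 0.0419]
orientation: [0.3, 51.2, -103.3]
wrist_force: [1.0, -0.6, -0.3]
grip_width: 0.999
```

```bash
python3 - <<'E'
from h import *
from rig import *
import cv2
s=grab_frame("scene")["img"];t=grab_frame("top")["img"]
cv2.imwrite("pics/c10.png",np.hstack([cv2.resize(s[150:310,270:430],(400,400)),cv2.resize(t[160:320,170:330],(400,400))]))
o=get_obs();print(o['clock'],o['joint_pos'],o['ee_pos'],o['wrist_force'])
T,tt=tool(31,0,foot_h=0)
rows(T,tt,BY,1,o)
E
```

```text
13.1 [ 16.9996  50.8384  74.1507 -33.49    79.1067  44.2383] [0.5802 0.0796 0.0425] [ 0.2304 -0.139   0.898 ]
shift [ 2.1 -0.4 -0. ] rv [-0.0031 -0.0034 -0.0032] ang 0.3
[np.float64(2.1), np.float64(-0.4), np.float64(-0.0), np.float64(-0.003), np.float64(-0.003), np.float64(-0.003), 1]
```

View pics/c10.png

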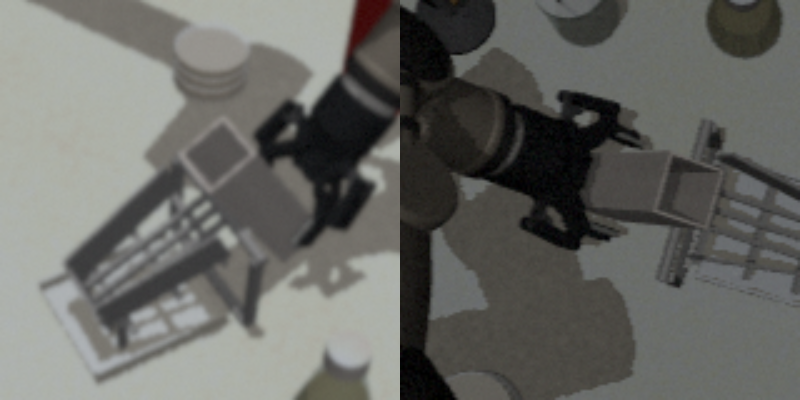

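send_rows --targets '[[[1,0,0,0,0,0,0.85],[1,0,0,0,0,0,0.75],[1,0,0,0,0,0,0.68],[1,0,0,0,0,0,0.5],[1,0,0,0,0,0,0],[1,0,0,0,0,0,0],[1,0,0,0,0,0,0],[1,0,0,0,0,0,0]]]'

```text
clock: 13.9
ee_pos: [0.5803, 0.0793, 0.0421]
orientation: [0.5, 51.2, -103.1]
wrist_force: [-0.0, 5.3, 5.9]
grip_width: 0.647
```

```bash
python3 - <<'E'
from h import *
from rig import *
o=get_obs();print(o['clock'],o['joint_pos'],o['ee_pos'],o['wrist_force'],o['grip_width'])
F,xc,zc,s=can(31,0,foot_h=0)
t0=Ro.from_euler('xyz',o['orientation'],degrees=True).as_matrix()[:,0]
G=o['ee_pos']-.019*t0; d=G-F
print("grasp in can: z",d@zc,"x",d@xc,"y",d@BY,"alpha",np.degrees(np.arctan2(-t0@zc,t0@xc)),s)
zg=d@zc;dx=d@xc
# tipping path: rotate at s const w gap
R0=Ro.from_euler('xyz',o['orientation'],degrees=True)
for phi,gap,ss in[(31,.002,.125),(34,.004,.124),(38,.004,.123),(43,.004,.122),(48,.004,.121),(53,.004,.12),(58,.004,.118),(63,.004,.116),(68,.004,.114),(73,.004,.112),(78,.004,.110),(83,.004,.108),(88,.004,.106),(93,.004,.104),(98,.004,.102),(103,.004,.1),(108,.004,.1),(112,.004,.1)]:
    T,tt=tool(phi,gap,ss,zg=zg,dx=dx,al=np.degrees(np.arctan2(-t0@zc,t0@xc)))
    y=BY; M=Ro.from_matrix(np.c_[tt,y,np.cross(tt,y)])
    print(phi,(R0.inv().apply(T-o['ee_pos'])*1000).round(1),(R0.inv()*M).as_rotvec().round(3),T.round(3))
E
```

```text
13.9 [ 16.9748  50.8406  74.2129 -33.5162  78.9963  44.274 ] [0.5803 0.0793 0.0421] [-0.05    5.3149  5.8671] 0.6471720365169132
grasp in can: z 0.04861780510936585 x -0.0015291728362723362 y 0.00046754429980262253 alpha 20.222883774128196 0.12493503702455973
31 [-1.9 -0.5 -0.8] [-0.003 -0.    -0.004] [0.58  0.081 0.043]
34 [-8.5 -0.5 -0.8] [-0.003  0.052 -0.004] [0.581 0.085 0.048]
38 [-14.7  -0.5   0.1] [-0.003  0.122 -0.004] [0.582 0.088 0.054]
43 [-22.1  -0.4   1.7] [-0.003  0.209 -0.004] [0.583 0.092 0.06 ]
48 [-29.3  -0.4   3.9] [-0.003  0.297 -0.004] [0.583 0.094 0.067]
53 [-36.2  -0.4   6.7] [-0.003  0.384 -0.005] [0.584 0.096 0.074]
58 [-42.6  -0.3  11. ] [-0.002  0.471 -0.005] [0.584 0.097 0.082]
63 [-48.4  -0.3  15.9] [-0.002  0.558 -0.005] [0.584 0.097 0.09 ]
68 [-53.6  -0.3  21.3] [-0.002  0.646 -0.005] [0.584 0.096 0.097]
73 [-58.1  -0.2  27. ] [-0.002  0.733 -0.005] [0.583 0.094 0.104]
78 [-62.   -0.2  33. ] [-0.002  0.82  -0.005] [0.583 0.092 0.111]
83 [-65.2  -0.2  39.3] [-0.001  0.908 -0.005] [0.582 0.089 0.118]
88 [-67.7  -0.1  45.7] [-0.001  0.995 -0.005] [0.581 0.086 0.123]
93 [-69.5  -0.1  52.2] [-0.001  1.082 -0.005] [0.58  0.082 0.129]
98 [-70.6  -0.1  58.7] [-0.001  1.169 -0.005] [0.579 0.078 0.134]
103 [-71.   -0.   65.1] [-0.     1.257 -0.005] [0.578 0.073 0.138]
108 [-72.4  -0.   70.3] [-0.     1.344 -0.006] [0.578 0.07  0.143]
112 [-73.2  -0.   74.5] [-0.     1.414 -0.006] [0.577 0.068 0.146]
```

send_rows --targets '[[[-2,-0.5,-1,0,0,0,0],[-5,-0.5,-1,0,0.025,0,0],[-8.5,-0.5,-1,0,0.052,0,0],[-12,-0.5,-0.5,0,0.087,0,0],[-15,-0.5,0,0,0.122,0,0],[-18.5,-0.5,1,0,0.165,0,0],[-22,-0.5,2,0,0.209,0,0],[-26,-0.5,3,0,0.253,0,0],[-29,-0.5,4,0,0.297,0,0],[-33,-0.5,5.5,0,0.34,0,0],[-36,-0.5,7,0,0.384,0,0],[-39.5,-0.5,9,0,0.427,0,0],[-42.6,-0.5,11,0,0.471,0,0],[-45.5,-0.3,13.5,0,0.515,0,0],[-48.4,-0.3,16,0,0.558,0,0],[-51,-0.3,18.5,0,0.6,0,0],[-53.6,-0.3,21.3,0,0.646,0,0],[-53.6,-0.3,21.3,0,0.646,0,0]]]'

```text
clock: 15.7
ee_pos: [0.5837, 0.0945, 0.0984]
orientation: [13.0, 88.3, -90.6]
wrist_force: [0.1, 0.1, -1.9]
grip_width: 0.646
```

```bash
python3 - <<'E'
from h import *
from rig import *
import cv2
s=grab_frame("scene")["img"];t=grab_frame("top")["img"]
cv2.imwrite("pics/c11.png",np.hstack([cv2.resize(s[150:310,270:430],(400,400)),cv2.resize(t[160:320,200:360],(400,400))]))
o=get_obs();print(o['clock'],o['joint_pos'],o['ee_pos'],o['wrist_force'],o['grip_width'])
R0=Ro.from_euler('xyz',o['orientation'],degrees=True)
for phi,gap,ss in[(68,.004,.114),(73,.004,.112),(78,.004,.110),(83,.004,.108),(88,.004,.106),(93,.004,.104),(98,.004,.102),(103,.004,.1),(108,.004,.1),(112,.004,.1)]:
    T,tt=tool(phi,gap,ss,zg=.0486,dx=-.0015,al=20.2)
    y=BY; M=Ro.from_matrix(np.c_[tt,y,np.cross(tt,y)])
    print(phi,(R0.inv().apply(T-o['ee_pos'])*1000).round(1),(R0.inv()*M).as_rotvec().round(3),T.round(3))
E
```

```text
15.8 [ 2.8313 34.1065 86.0778 -2.1026 60.0234 17.4092] [0.5836 0.0954 0.0976] [-0.1274  0.1191 -4.3715] 0.6491135044122639
68 [ 0.5  0.  -0.6] [-0.001  0.    -0.006] [0.584 0.096 0.097]
73 [-6.6  0.   1.2] [-0.001  0.087 -0.006] [0.583 0.094 0.104]
78 [-13.3   0.1   3.7] [-0.001  0.175 -0.006] [0.583 0.092 0.111]
83 [-19.6   0.1   6.7] [-0.001  0.262 -0.006] [0.582 0.089 0.117]
88 [-25.5   0.2  10.3] [-0.     0.349 -0.006] [0.581 0.086 0.123]
93 [-30.8   0.2  14.4] [-0.     0.436 -0.006] [0.58  0.082 0.129]
98 [-35.6   0.2  19. ] [ 0.     0.524 -0.006] [0.579 0.078 0.134]
103 [-39.8   0.3  23.9] [ 0.     0.611 -0.006] [0.578 0.073 0.138]
108 [-44.    0.3  27.2] [ 0.001  0.698 -0.006] [0.578 0.07  0.143]
112 [-47.2   0.3  30.1] [ 0.001  0.768 -0.006] [0.577 0.068 0.146]
```

View pics/c11.png

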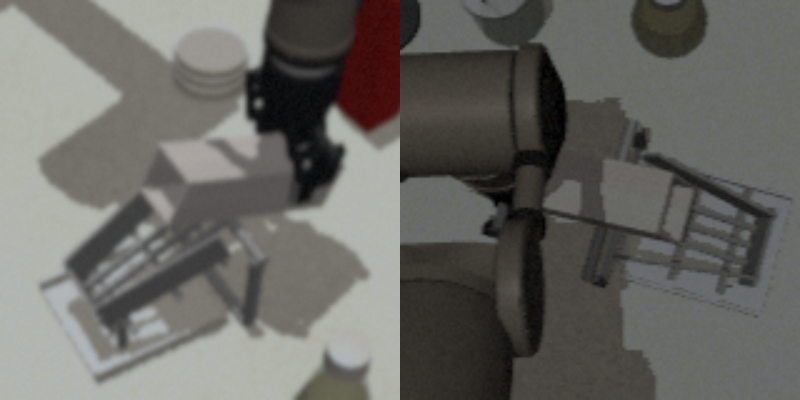

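send_rows --targets '[[[-3,0,0.3,0,0.044,0,0],[-6.6,0,1.2,0,0.087,-0.003,0],[-10,0,2.3,0,0.131,-0.003,0],[-13.3,0,3.7,0,0.175,-0.006,0],[-16.5,0,5.2,0,0.218,-0.006,0],[-19.6,0,6.7,0,0.262,-0.006,0],[-22.6,0,8.5,0,0.305,-0.006,0],[-25.5,0,10.3,0,0.349,-0.006,0],[-28.2,0,12.3,0,0.392,-0.006,0],[-30.8,0,14.4,0,0.436,-0.006,0],[-33.2,0,16.7,0,0.48,-0.006,0],[-35.6,0,19,0,0.524,-0.006,0],[-37.8,0,21.5,0,0.567,-0.006,0],[-39.8,0,23.9,0,0.611,-0.006,0],[-42,0,25.5,0,0.654,-0.006,0],[-44,0,27.2,0,0.698,-0.006,0],[-47,0,30,0,0.768,-0.006,0],[-47,0,30,0,0.768,-0.006,0],[-47,0,30,0,0.768,-0.006,0]]]'

```text
clock: 17.7
ee_pos: [0.5765, 0.0676, 0.145]
orientation: [-179.9, 47.9, 76.6]
wrist_force: [-0.5, -0.2, -3.6]
grip_width: 0.647
```

```bash
python3 - <<'E'
from h import *
from rig import *
import cv2
s=grab_frame("scene")["img"];t=grab_frame("top")["img"]
cv2.imwrite("pics/c12.png",np.hstack([cv2.resize(s[150:310,270:430],(400,400)),cv2.resize(t[160:320,200:360],(400,400))]))
o=get_obs();print(o['clock'],o['joint_pos'],o['ee_pos'],o['wrist_force'],o['grip_width'])
R0=Ro.from_euler('xyz',o['orientation'],degrees=True)
for phi,gap,ss in[(115,.002,.1),(115,.002,.09),(115,.002,.08),(115,.002,.07),(115,.002,.06),(115,.0,.06),(115,.0,.05)]:
    T,tt=tool(phi,gap,ss,zg=.0486,dx=-.0015,al=20.2)
    y=BY; M=Ro.from_matrix(np.c_[tt,y,np.cross(tt,y)])
    print(phi,(R0.inv().apply(T-o['ee_pos'])*1000).round(1),(R0.inv()*M).as_rotvec().round(3),T.round(3))
E
```

```text
17.8 [-22.5297  32.4013  95.9735  45.6117  67.8558 -33.3574] [0.5766 0.0682 0.1456] [ 0.2074 -0.6955 -3.806 ] 0.6465247834475062
115 [-1.8  0.4  0.9] [0.002 0.054 0.001] [0.577 0.066 0.146]
115 [-4.8  0.4 10.5] [0.002 0.054 0.001] [0.574 0.057 0.142]
115 [-7.7  0.4 20. ] [0.002 0.054 0.001] [0.572 0.049 0.138]
115 [-10.7   0.3  29.6] [0.002 0.054 0.001] [0.57  0.04  0.134]
115 [-13.6   0.3  39.2] [0.002 0.054 0.001] [0.568 0.031 0.129]
115 [-11.7   0.3  39.7] [0.002 0.054 0.001] [0.568 0.032 0.128]
115 [-14.6   0.3  49.3] [0.002 0.054 0.001] [0.566 0.023 0.123]
```

View pics/c12.png

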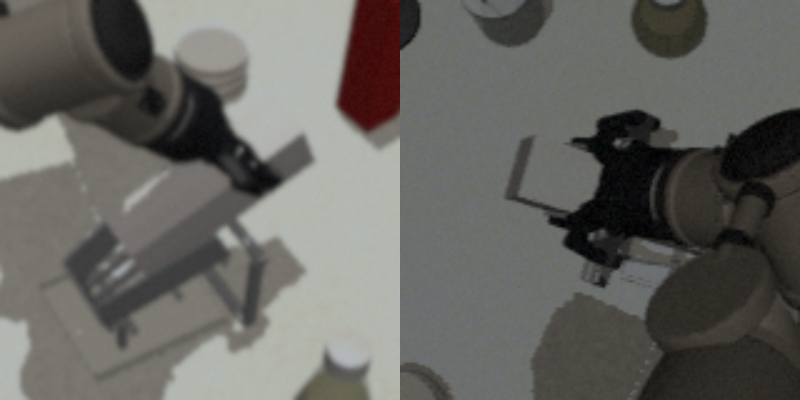

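send_rows --targets '[[[-1,0.3,0.5,0,0.03,0,0],[-1.8,0.4,1,0,0.054,0,0],[-3.3,0.4,5.7,0,0.054,0,0],[-4.8,0.4,10.5,0,0.054,0,0],[-6.2,0.4,15.2,0,0.054,0,0],[-7.7,0.4,20,0,0.054,0,0],[-9.2,0.4,24.8,0,0.054,0,0],[-10.7,0.4,29.6,0,0.054,0,0],[-12,0.4,33.5,0,0.054,0,0],[-13,0.4,37,0,0.054,0,0],[-13,0.4,37,0,0.054,0,0],[-13,0.4,37,0,0.054,0,0]]]'

```text
clock: 19.0
ee_pos: [0.5687, 0.0329, 0.1304]
orientation: [180.0, 44.8, 76.6]
wrist_force: [-0.6, 0.4, -3.7]
grip_width: 0.647
```

```bash
python3 - <<'E'
from h import *
from rig import *
import cv2
s=grab_frame("scene")["img"];t=grab_frame("top")["img"]
cv2.imwrite("pics/c13.png",np.hstack([cv2.resize(s[150:310,270:430],(400,400)),cv2.resize(t[160:320,200:360],(400,400))]))
o=get_obs();print(o['clock'],o['joint_pos'],o['ee_pos'],o['wrist_force'],o['wrist_torque'],o['grip_width'])
R0=Ro.from_euler('xyz',o['orientation'],degrees=True)
for phi,gap,ss in[(115,0.,.062),(115,.0,.058),(115,0,.055),(115,.0,.05),(115,0,.045)]:
    T,tt=tool(phi,gap,ss,zg=.0486,dx=-.0015,al=20.2)
    y=BY; M=Ro.from_matrix(np.c_[tt,y,np.cross(tt,y)])
    print(phi,(R0.inv().apply(T-o['ee_pos'])*1000).round(1),(R0.inv()*M).as_rotvec().round(3),T.round(3))
E
```

```text
19.1 [-27.5229  34.9538  96.5493  46.9463  70.3073 -39.5756] [0.5687 0.033  0.1305] [ 0.1006  0.1109 -3.6088] [-0.5553  0.1222  0.0105] 0.645818295968926
115 [ 1.8 -0.   1.1] [0.002 0.    0.001] [0.569 0.034 0.128]
115 [ 0.4 -0.1  4.8] [0.002 0.    0.001] [0.568 0.03  0.127]
115 [-0.6 -0.1  7.7] [0.002 0.    0.001] [0.567 0.027 0.125]
115 [-2.3 -0.1 12.4] [0.002 0.    0.001] [0.566 0.023 0.123]
115 [-4.1 -0.1 17. ] [0.002 0.    0.001] [0.565 0.019 0.121]
```

View pics/c13.png

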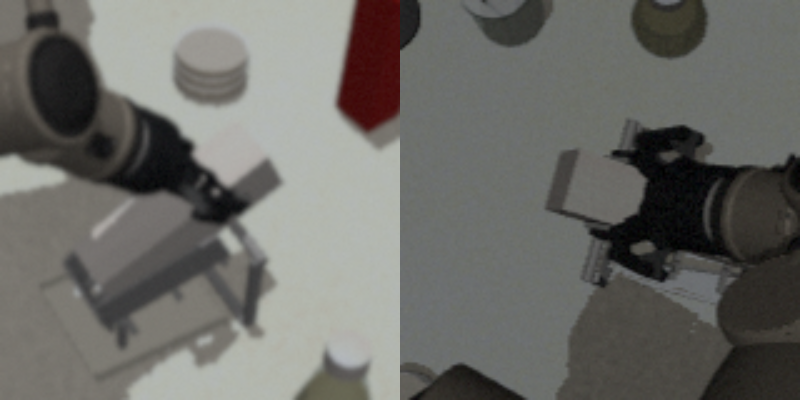

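send_rows --targets '[[[1,0,0.5,0,0,0,0],[1.5,0,1.5,0,0,0,0],[1,0,3,0,0,0,0],[0,0,5,0,0,0,0],[-0.5,0,6.5,0,0,0,0],[-1,0,8,0,0,0,0],[-1,0,8,0,0,0,0],[-1,0,8,0,0,0,0]]]'

```text
clock: 19.9
ee_pos: [0.5672, 0.0268, 0.1255]
orientation: [180.0, 44.8, 76.6]
wrist_force: [0.0, -0.0, -2.8]
grip_width: 0.651
```

```bash
python3 - <<'E'
from h import *
from rig import *
o=get_obs();print(o['ee_pos'],o['wrist_force'],o['wrist_torque'],"along slope",o['wrist_force']@SL,"normal",o['wrist_force']@NB,"lat",o['wrist_force']@BY)
E
```

```text
[0.5672 0.0268 0.1255] [ 0.0257 -0.0249 -2.7883] [-0.6365  0.1264 -0.0281] along slope 1.194914070553912 normal -2.519335003640523 lat 0.030833333483459825
```

send_rows --targets '[[[0.3,0,1.5,0,0,0,0],[0,0,3,0,0,0,0],[-0.5,0,4.5,0,0,0,0],[-0.8,0,5.5,0,0,0,0],[-0.8,0,5.5,0,0,0,0]]]'

```text
clock: 20.4
ee_pos: [0.5667, 0.0225, 0.1232]
orientation: [179.9, 44.7, 76.5]
wrist_force: [-1.6, 1.3, 6.1]
grip_width: 0.648
```

```bash
python3 - <<'E'
from h import *
from rig import *
import cv2
s=grab_frame("scene")["img"];cv2.imwrite("pics/s14.png",cv2.resize(s[170:310,270:410],(600,600),interpolation=2))
o=get_obs();print(o['ee_pos'],o['wrist_force'],o['wrist_torque'],"along slope",o['wrist_force']@SL,"normal",o['wrist_force']@NB,"lat",o['wrist_force']@BY)
E
```

```text
[0.5667 0.0225 0.1232] [-1.0372  1.4234  6.7587] [ 0.182  -0.0682 -0.0265] along slope -3.892374504720534 normal 5.6423236181375005 lat -1.3398266717644562
```

View pics/s14.png

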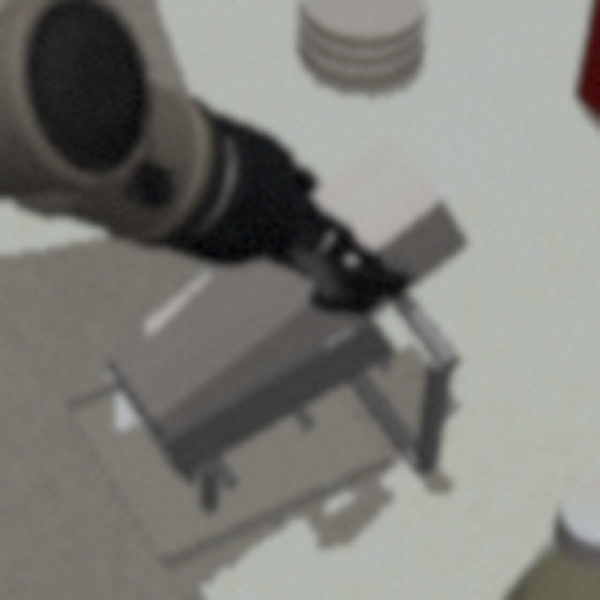

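send_rows --targets '[[[-0.35,0,0.9,0,0,0,0],[-0.7,0,1.9,0,0,0,0],[-1,0,2.8,0,0,0,0],[-1.2,0,3.3,0,0,0,0],[-1.2,0,3.3,0,0,0,0]]]'

```text
clock: 20.95
ee_pos: [0.5657, 0.0197, 0.1219]
orientation: [179.9, 44.7, 76.6]
wrist_force: [-3.0, 1.1, 4.5]
grip_width: 0.647
```

```bash
python3 - <<'E'
from h import *
from rig import *
o=get_obs();print(o['ee_pos'],o['wrist_force'],o['wrist_torque'],"along slope",o['wrist_force']@SL,"normal",o['wrist_force']@NB,"lat",o['wrist_force']@BY)
E
```

```text
[0.5657 0.0197 0.1219] [-3.0112  1.1341  4.5205] [ 0.1741  0.402  -0.0229] along slope -2.2753760087179047 normal 3.9268158442661294 lat -3.1923739637180852
```

send_rows --targets '[[[0,0,0,0,0,0,0.7],[0,0,0,0,0,0,0.75],[0,0,0,0,0,0,0.85],[0,0,0,0,0,0,1],[0,0,0,0,0,0,1],[-10,0,0,0,0,0,1],[-25,0,0,0,0,0,1],[-45,0,0,0,0,0,1],[-70,0,0,0,0,0,1],[-95,0,0,0,0,0,1],[-120,0,0,0,0,0,1],[-145,0,0,0,0,0,1],[-145,0,0,0,0,0,1]]]'

```text
clock: 22.25
ee_pos: [0.5424, -0.0839, 0.2266]
orientation: [179.5, 44.9, 76.1]
wrist_force: [1.1, 0.3, 1.0]
grip_width: 1.001
```

```bash
python3 - <<'E'
from h import *
from rig import *
import cv2
s=grab_frame("scene")["img"];cv2.imwrite("pics/s15.png",cv2.resize(s[170:310,270:410],(600,600),interpolation=2))
t=grab_frame("top")["img"];cv2.imwrite("pics/t15.png",cv2.convertScaleAbs(cv2.resize(t[180:300,210:370],(800,600),interpolation=2),alpha=1.5))
o=get_obs();print(o['clock'],o['joint_pos'],o['ee_pos'],o['wrist_force'])
E
```

```text
22.35 [-38.9764  29.9502  87.5665  39.9727  86.873  -36.8382] [ 0.5417 -0.0813  0.2242] [0.1003 0.0805 0.5665]
```

View pics/s15.png

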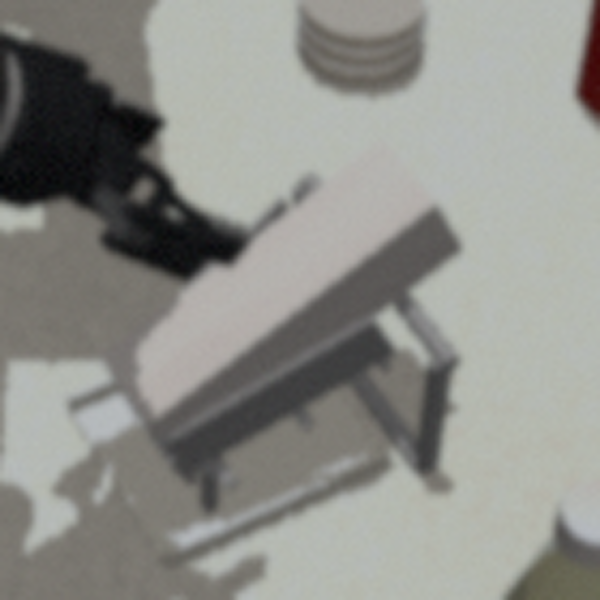

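View pics/t15.png

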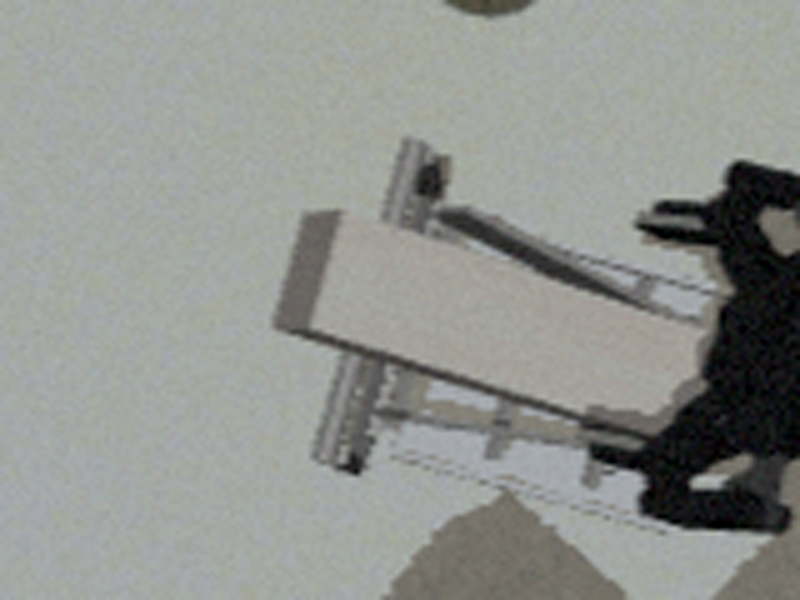

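```bash
cat > m.py <<'E'
from h import *
def meas(n,pts):
    # foot corners: list of (px, a(x sign), b)
    for px,a,b in pts:
        # intersect ray with plane of canister face xc = a*.028 
        F,xc,zc,s=can(115,0,0.045)
        p,d=ray(n,px); q=F+a*.028*xc
        X=p+d*((q-p)@xc)/(d@xc); w=X-F
        print(n,px,"foot offset along slope from home (+ = past home)",(w@zc*1000).round(1),"lat",(w@BY*1000).round(1),"exp",b*28)
E
python3 - <<'E'
from m import *
T8=lambda x,y:(210+(x+.5)/5-.5,180+(y+.5)/5-.5)
S5=lambda x,y:(270+(x+.5)*140/600-.5,170+(y+.5)*140/600-.5)
meas("top",[(T8(343,209),-1,1),(T8(308,332),-1,-1)])
meas("scene",[(S5(383,147),-1,-1),(S5(438,208),-1,1),(S5(462,247),1,1)])
print("bar z check",proj("top",C+.08*BY),proj("top",C-.08*BY))
E
```

```text
top (278.2, 221.4) foot offset along slope from home (+ = past home) -1.8 lat 27.4 exp 28
top (271.2, 246.0) foot offset along slope from home (+ = past home) -1.8 lat -29.8 exp -28
scene (358.98333333333335, 203.91666666666666) foot offset along slope from home (+ = past home) 2.2 lat -22.5 exp -28
scene (371.81666666666666, 218.15) foot offset along slope from home (+ = past home) 0.5 lat 31.5 exp 28
scene (377.4166666666667, 227.25) foot offset along slope from home (+ = past home) -0.2 lat 26.8 exp 28
bar z check [293.2    207.5675] [275.1171 271.7914]
```

```bash
python3 - <<'E'
from h import *
from rig import *
o=get_obs()
F,xc,zc,s=can(115,0,.045)
print(F)
T=F+.010*xc-.035*SL
print(T,T-.15*xc)
rows(T-.15*xc,xc,BY,1,o,grip=0)
rows(T,xc,BY,1,o,grip=0)
rows(o['ee_pos']+[0,0,.06],xc,BY,1,o)
E
```

```text
[0.5724 0.0489 0.1538]
[0.5808 0.0839 0.1596] [0.5661 0.0222 0.2955]
shift [  25.4   -0.1 -125.5] rv [ 0.0016 -0.3537 -0.0014] ang 20.3
[np.float64(25.4), np.float64(-0.1), np.float64(-125.5), np.float64(0.002), np.float64(-0.354), np.float64(-0.001), 0]
shift [166.1  -0.4 -73.5] rv [ 0.0016 -0.3537 -0.0014] ang 20.3
[np.float64(166.1), np.float64(-0.4), np.float64(-73.5), np.float64(0.002), np.float64(-0.354), np.float64(-0.001), 0]
shift [-42.2   0.1 -42.6] rv [ 0.0016 -0.3537 -0.0014] ang 20.3
[np.float64(-42.2), np.float64(0.1), np.float64(-42.6), np.float64(0.002), np.float64(-0.354), np.float64(-0.001), 1]
```

send_rows --targets '[[[-15,0,-15,0,-0.05,0,0.8],[-30,0,-30,0,-0.12,0,0.6],[-42,0,-43,0,-0.2,0,0.4],[-35,0,-60,0,-0.26,0,0.2],[-20,0,-80,0,-0.32,0,0],[-2,0,-100,0,-0.354,0,0],[15,0,-117,0,-0.354,0,0],[25,0,-125,0,-0.354,0,0],[50,0,-116,0,-0.354,0,0],[80,0,-105,0,-0.354,0,0],[110,0,-94,0,-0.354,0,0],[135,0,-85,0,-0.354,0,0],[155,0,-77.5,0,-0.354,0,0],[166,0,-73.5,0,-0.354,0,0],[166,0,-73.5,0,-0.354,0,0]]]'

```text
clock: 23.85
ee_pos: [0.5801, 0.0842, 0.1577]
orientation: [-179.7, 65.0, 76.9]
wrist_force: [0.1, -0.0, 0.0]
grip_width: -0.001
```

```bash
python3 - <<'E'
from h import *
from rig import *
import cv2
s=grab_frame("scene")["img"];t=grab_frame("top")["img"]
cv2.imwrite("pics/c16.png",np.hstack([cv2.resize(s[150:310,270:430],(400,400)),cv2.resize(t[160:320,200:360],(400,400))]))
o=get_obs();print(o['clock'],o['ee_pos'],o['wrist_force'],o['grip_width'])
F,xc,zc,s=can(115,0,.045)
w=o['ee_pos']-F;print("behind foot",-w@SL*1000,w@xc*1000)
rows(F+.010*xc-.011*SL,xc,BY,1,o,grip=0)
E
```

```text
23.95 [0.5814 0.0833 0.16  ] [-0.1549  0.2321 -0.3971] 0.0008855257266585094
behind foot 34.832548693987206 9.490653866532568
shift [ 0.5 -0.7 23.8] rv [ 0.0014  0.0003 -0.002 ] ang 0.1
[np.float64(0.5), np.float64(-0.7), np.float64(23.8), np.float64(0.001), np.float64(0.0), np.float64(-0.002), 0]
```

View pics/c16.png

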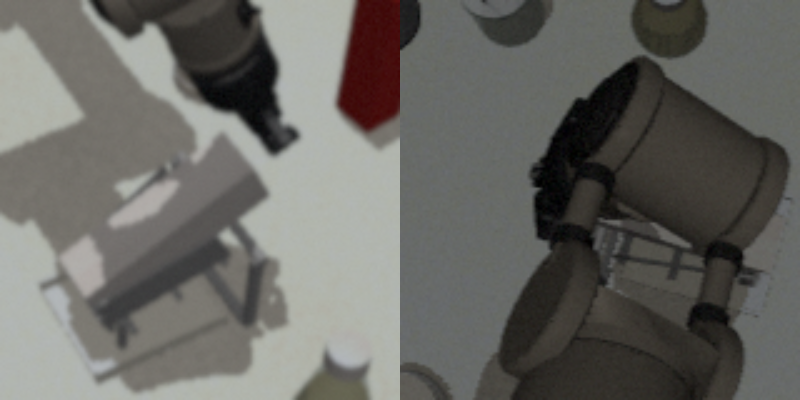

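Fingers are shut behind the foot. Now a slow push along the slope (tool z).

send_rows --targets '[[[0,-0.5,5,0,0,0,0],[0,-0.5,10,0,0,0,0],[0,-0.5,14,0,0,0,0],[0,-0.5,17,0,0,0,0],[0,-0.5,19,0,0,0,0],[0,-0.5,21,0,0,0,0],[0,-0.5,21,0,0,0,0]]]'

```text
clock: 24.65
ee_pos: [0.5765, 0.0647, 0.151]
orientation: [179.7, 65.0, 76.3]
wrist_force: [-0.6, -0.5, 0.1]
grip_width: 0.001
```

send_rows --targets '[[[0,0,1,0,0,0,0],[0,0,2,0,0,0,0],[0,0,3,0,0,0,0],[0,0,3,0,0,0,0]]]'

```text
clock: 25.05
ee_pos: [0.5761, 0.0626, 0.15]
orientation: [179.6, 65.0, 76.2]
wrist_force: [1.9, 4.4, 1.2]
grip_width: 0.001
```

send_rows --targets '[[[0,0,1,0,0,0,0],[0,0,1.5,0,0,0,0],[0,0,2,0,0,0,0],[0,0,2,0,0,0,0],[0,0,2,0,0,0,0]]]'

```text
clock: 25.55
ee_pos: [0.5764, 0.0623, 0.1503]
orientation: [179.4, 64.8, 76.1]
wrist_force: [3.9, 8.2, 3.6]
grip_width: -0.001
```

```bash
python3 - <<'E'
from h import *
from rig import *
o=get_obs();F,xc,zc,s=can(115,0,.045)
w=o['ee_pos']-F;print(o['wrist_force'],o['wrist_force']@SL,"behind foot",-w@SL*1000,w@xc*1000)
E
```

```text
[3.9181 8.2481 3.6053] -9.619901204409826 behind foot 11.185152281199478 9.123634680939805
```

Pushing back 9.6 N with almost no travel means the mouth is firmly against the stop. I'll back away and check.

send_rows --targets '[[[0,0,-3,0,0,0,0],[0,0,-10,0,0,0,0],[0,0,-20,0,0,0,0],[-10,0,-30,0,0,0,0],[-35,0,-35,0,0,0,0],[-65,0,-45,0,0,0,0],[-95,0,-60,0,0,0,0],[-125,0,-80,0,0,0,0],[-150,0,-100,0,0,0,0],[-165,0,-120,0,0,0,0],[-165,0,-120,0,0,0,0]]]'

```text
clock: 26.65
ee_pos: [0.5854, 0.101, 0.3554]
orientation: [178.4, 64.7, 75.2]
wrist_force: [0.1, 0.3, -0.2]
grip_width: -0.003
```

```bash
python3 - <<'E'
from h import *
from rig import *
import cv2
s=grab_frame("scene")["img"];cv2.imwrite("pics/s17.png",cv2.resize(s,(640,480)))
cv2.imwrite("pics/s17z.png",cv2.resize(s[170:310,270:410],(600,600),interpolation=2))
t=grab_frame("top")["img"];cv2.imwrite("pics/t17.png",t);cv2.imwrite("pics/t17z.png",cv2.convertScaleAbs(cv2.resize(t[180:300,210:370],(800,600),interpolation=2),alpha=1.5))
o=get_obs();print(o['clock'],o['ee_pos'],o['wrist_force'])
E
```

```text
26.75 [0.5842 0.1    0.351 ] [-0.1171 -0.3853  0.0775]
```

View pics/s17.png

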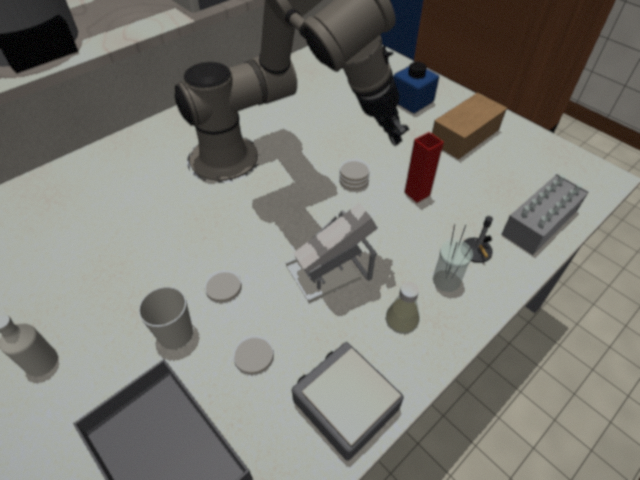

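View pics/s17z.png

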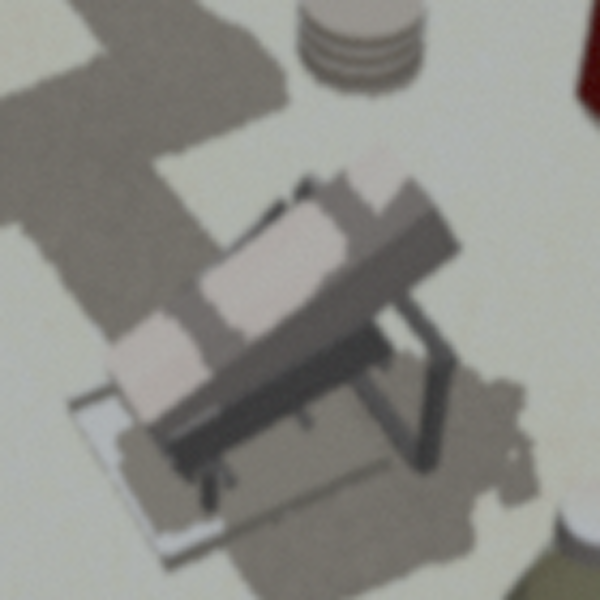

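View pics/t17z.png

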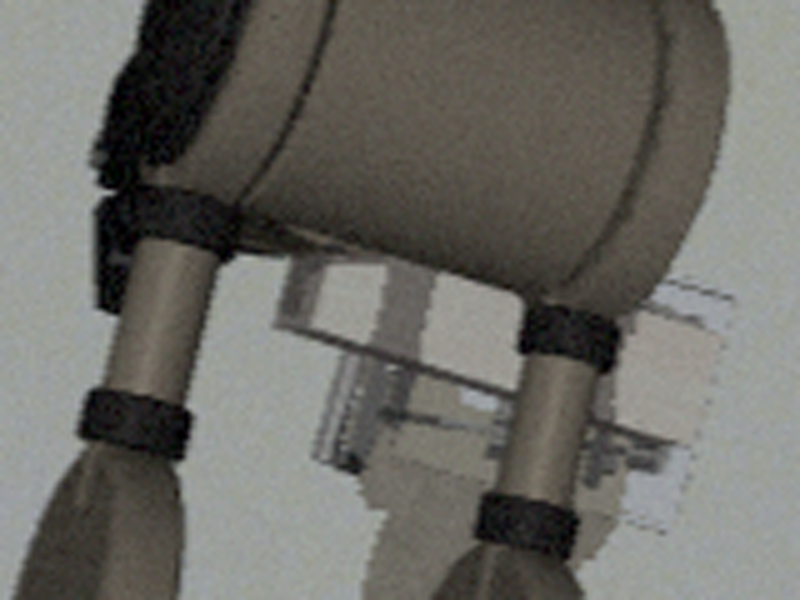

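```bash
python3 - <<'E'
from m import *
T8=lambda x,y:(210+(x+.5)/5-.5,180+(y+.5)/5-.5)
S5=lambda x,y:(270+(x+.5)*140/600-.5,170+(y+.5)*140/600-.5)
print("mouth corners (expect 200):")
meas("scene",[(S5(105,349),-1,-1),(S5(151,427),-1,1)])
meas("top",[(T8(689,441),-1,-1)])
print("foot (expect 0):")
meas("scene",[(S5(437,207),-1,1),(S5(461,246),1,1)]); meas("top",[(T8(309,332),-1,-1)])
import cv2
a=cv2.cvtColor(cv2.imread("pics/scene0.png"),6);b=cv2.cvtColor(cv2.imread("pics/s17.png"),6)
for n,(x,y,w) in dict(dish=(223,287,20),dish2=(254,355,22),stack=(354,175,20),flask=(404,308,24),jug=(168,318,34),jar=(453,262,26),burner=(481,245,22)).items():
    t=a[y-w:y+w,x-w:x+w]; r=cv2.matchTemplate(b[y-w-12:y+w+12,x-w-12:x+w+12],t,cv2.TM_CCOEFF_NORMED); _,v,_,l=cv2.minMaxLoc(r); print(n,l[0]-12,l[1]-12,round(v,2))
E
```

```text
mouth corners (expect 200):
scene (294.1166666666667, 251.05) foot offset along slope from home (+ = past home) 194.9 lat -28.5 exp -28
scene (304.85, 269.25) foot offset along slope from home (+ = past home) 197.4 lat 31.3 exp 28
top (347.4, 267.8) foot offset along slope from home (+ = past home) 196.1 lat -25.7 exp -28
foot (expect 0):
scene (371.5833333333333, 217.91666666666666) foot offset along slope from home (+ = past home) 0.6 lat 30.6 exp 28
scene (377.18333333333334, 227.01666666666665) foot offset along slope from home (+ = past home) -0.1 lat 25.9 exp 28
top (271.4, 246.0) foot offset along slope from home (+ = past home) -1.3 lat -29.7 exp -28
dish 0 0 1.0
dish2 0 0 1.0
stack 0 0 0.96
flask 0 0 0.98
jug 0 0 1.0
jar 0 0 1.0
burner 0 0 1.0
```

```bash
python3 -c "
from rig import *
o=get_obs();print(o['clock'],o['wrist_force']);print(finish_job())"
```

```text
26.75 [-0.11712321 -0.38525033  0.07752321]
the job is handed in; nothing more can be done
None
```

The canister lies mouth down in the rack against the end stop, released, and I handed the job in at 26.75 s. No verdict is reported, so what follows is from my own checks.

- **Lean:** I gripped the canister near its mouth, turned it square to the bar and leaned it at about 31°. I let go and backed off; the picture showed it resting on the bar with its foot on the bench.
- **Tip and slide:** I took it again 49 mm above the foot, tipped it over the bar to 115° and slid it down between the guides. After releasing it, I pushed its foot with the shut fingers until it pushed back with about 10 N and almost no travel, so the mouth is against the stop.
- **Last checks:**
  - The foot corners measure within about 1.5 mm of the home position along the slope.
  - The mouth corners read 3–5 mm short of home, but that implies a canister shorter than its 200 mm. I put that down to pixel and calibration error, and it is inside the 10 mm limit.
  - Sideways the corners scatter by about 1–3 mm.
  - All seven bystanders sit at the same pixels as at the start, and the arm is clear with near-zero wrist force.

I did not measure the contact force on the bar or the final tilt directly; those come from the pictures and the rack's 25° slope.

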